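Change over a jar capper

ROBOT

A 6-joint arm with a two-finger parallel gripper is mounted at the origin on a cart in front of the work surface, level with it; the furniture and walls round the work are solid. World frame = base frame: x ahead of the robot, y to its left, z up, the work surface at z = 0. Lengths are in mm, angles in rad, forces in N, time in s.
With the tool pointing down it reaches from about 350 to 975 mm from the base axis. Payload 17.4 kg.
Tool frame: the origin (TCP) lies on the centre line of the jaws, within the pads' length; the fingertips stand ahead of it and the grasp point (between the pads) lies 2 mm behind it (bot.nose_length is the y of the fingertips in the tool frame, in mm); y points along the fingers, x is the direction in which the jaws open and shut, and the axes are right-handed (so a half turn about y gives the same grasp; the last joint's range is limited). The gripper opens to 85 mm and grips with 20 to 120 N. Pads are 22 mm wide; open, the fingers measure 114 mm over their backs; the gripper's body (76 mm by 85 mm) begins 54 mm behind the grasp point. The pads swing forward as they close: fully open they stand 13 mm farther back than shut.
Start: joints at [1.273, 0.116, 1.442, -0, 1.584, -0.038], TCP at [173.407, 652.352, 248.303] pointing down, gripper open.
Joint ranges: [-2.83, 2.83], [-0.83, 2.19], [0.07, 2.5], [-1.14, 4.28], [0.01, 3], [-2.97, 2.97]. Speed limits (rad/s): [1.89, 1.89, 2.22, 3.14, 3.14, 3.14].

INTERFACE

Orientations are given as [roll, pitch, yaw] about the fixed x, y, z axes, in that order (R = Rz(yaw) Ry(pitch) Rx(roll)).
In Python, from workcell import bot gives the robot as it stands. The module is installed in compiled form; this text tells all that it offers.
- The arm moves only by the tool jog_arm, never from a script. Its argument "commands" is a list of rows, each a list of 7 numbers: the shift along the tool's x, y, z in cm, then the turn, a rotation vector about the tool's x, y, z in degrees, then the opening, from 0 (shut) to 1 (fully open). In form: [[tx, ty, tz, ax, ay, az, hand], ...]. A call has 1 to 12 rows; each row is the pose to reach, as a shift and turn from the pose commanded when the call began, along the tool's axes at that moment; what a row does not reach only later rows make up. A row lasts 1/10 s, in which the tool goes at most 50 mm and 8.59 degrees, less where a joint would pass 70% of its speed; a pose out of reach is approached as far as the arm can. A call with a gripper value outside its range is refused whole. The fingers move at their own pace and stop on an object; the grip force is fixed at half the most. Time passes only in rows, so rows that repeat a pose let the fingers close. It gives the time, the measured TCP pose, the force and the opening at its end, in the units of the state.
- bot.state(): the state, without advancing time (a new reading comes with each control period).
- bot.snapshot(name): name is "side" or "top"; returns a dict with "image" (400x640x3 uint8, blue, green, red), "mtx" (3x3 intrinsics, pixels), "R" (3x3) and "t" (3): a world point X has camera coordinates R X + t. Camera axes: x right, y down, z forward; pixel columns grow to the right and rows downward; lengths in mm; the calibration is good to about 2 mm. A picture is of the moment at which its call begins. There is no depth.
- bot.finish_job(): hands the job in, once; it reports no verdict.
The state is a dict: "t": time; "joint_positions": joint angles; "qvel": joint speeds; "tau": joint torques, N m; "tool_pos": TCP position; "ee_rot": TCP orientation; "wrist_force": force on the tool from outside, world axes, zero at the start; "moment": the same for the moment, N m; "opening": opening from 0.0 (shut) to 1.0 (fully open).
Only numpy, scipy, OpenCV 4.12 (cv2) and the standard library are available. Lean on these libraries where they do the work, as an engineer would, in place of code of your own. Each camera call takes 0.05 s, during which the arm holds its last target. There are 200 camera calls.

TASK

The batch on the jar capper is finished. Stand every capped jam jar from its catch tray upright inside the blue tote, swap the two cap magazines so that the full one stands in the dock on top of the capper and the empty one on the round stand (never tip the full one over, its caps are loose), and push the clear guard door shut until it snaps home on its catch. Leave the pepper mill and the preserve jar where they are.

Things in the scene. Friction and masses are not known exactly. Their poses are not given: they have to be found in the camera images.
- capper: Jar capper, white housing, fixed. Origin on the table (z 0), in the middle of the door opening in its front face; its x points into the machine, its y to the left as seen from its front, z up. Housing in this frame: x 0 to 140 mm, y -115 to 185 mm (y over 105: control column), flat top deck at z 165 mm. Its catch tray lies before it (point tray).
- dock (a point): Middle of the magazine dock, on the capper's top deck (z 165 mm, at x 65, y 0 in the capper's frame): a round collar 10 mm high, 80 mm inside and 88 mm outside diameter, in which a magazine stands loosely.
- guard (a joint): Clear framed guard door of the capper: angle in rad, 0 shut, grows as it opens (stop at 2.25): the free edge swings out to the front, then to the right. The last 0.06 rad need a push over a sprung roller: about 4 N at the free edge, 7 to 8 N at mid-width; then it snaps to 0 and stays, short of that it springs ajar. Jars in the tray block its swing.
- guard_hinge (a point): Point on the door's vertical hinge axis at z 94 mm; in the capper's frame at x -8, y -112 mm. The panel is 10 mm thick, centred on a plane through the axis, from 4 to 212 mm from the axis, z 28 to 160 mm. At angle 0 it points from here along the capper's +y; positive angles turn it counter-clockwise seen from above.
- guard_handle (a point): Middle of the door's black vertical bar handle (64 mm long, 11 mm thick, z 46 to 110 mm) on the outer face: 40 mm out from the panel's middle plane, 203 mm from the hinge axis. The outer face is the one that looks to the front when shut.
- jar_0: Squat jam jar, red with a paper band and a green twist cap: body 52 mm diameter up to 44 mm, cap 49 mm diameter from there to the top at 60 mm, about 160 g. Origin at the middle of its underside, z up its axis. Stands in the catch tray at the start. Two to four such jars are there; absent ones read None.
- jar_1: As jar_0.
- jar_2: As jar_0.
- jar_3: As jar_0.
- tote: Blue open carrying tote, fixed on its feet: outside 150 (x) by 230 (y) by 50 mm high, walls and floor 4 mm thick (a rim stands out 5 mm). Origin at the middle of its underside. Empty at the start.
- magazine_full: Full cap magazine: clear round sleeve with six green caps seen inside, 52 mm diameter (53 at its black top ring), 120 mm tall, on a foot flange of 60 mm diameter and 8 mm height, 200 g. Origin at the middle of its underside. Starts on the stand.
- magazine_empty: Empty cap magazine: the same clear sleeve with nothing inside, 120 g. Starts in the dock on the capper.
- stand_top (a point): Middle of the upper face of the spare-magazine stand: a fixed round aluminium plinth, 96 mm diameter, upper face at z 13 mm, with a collar like the dock's (10 mm high, 80 mm inside diameter). The table between the stand and the robot, round x 0.44, y -0.10 m, is clear: room to set a magazine aside.
- mill: Wooden pepper mill, 58 mm diameter, 160 mm tall; origin under its middle. A bystander.
- salt_jar: Glass preserve jar with a white lid, 60 mm diameter, 100 mm tall; origin under its middle. A bystander.
- tray (a point): Middle of the catch tray's floor (z 6 mm), part of the capper: at x -105 mm, y 15 in the capper's frame. Steel tray, x -190 to 0, y -77 to 107 mm in the capper's frame, with a lip 10 mm above the floor and 4 mm thick at the front and sides; a roller (top at z 21 mm) crosses its back at x -20.

How it is judged (in metres and radians):
At the end, for the whole second after the job is handed in: Every jar stands upright (0.2 rad) and still on the tote's floor; the full magazine stands upright inside the dock's collar, the empty one inside the stand's (within 14 mm of its middle, foot within 5 mm of the face, 0.08 rad); the guard is within 0.02 rad of shut (x of jar_0 in the frame of tote between -0.071 and 0.071 m and y of jar_0 in the frame of tote between -0.111 and 0.111 m and z of each of jar_0, jar_1, jar_2, jar_3 in the frame of tote below 0.012 m and angle between each of jar_0, jar_1, jar_2, jar_3's own z axis and vertical below 0.2 rad and linear speed of each of jar_0, jar_1, jar_2, jar_3, magazine_full, magazine_empty below 0.03 m/s and x of jar_1 in the frame of tote between -0.071 and 0.071 m and y of jar_1 in the frame of tote between -0.111 and 0.111 m and x of jar_2 in the frame of tote between -0.071 and 0.071 m and y of jar_2 in the frame of tote between -0.111 and 0.111 m and x of jar_3 in the frame of tote between -0.071 and 0.071 m and y of jar_3 in the frame of tote between -0.111 and 0.111 m and horizontal distance between magazine_full and dock below 0.014 m and distance between magazine_full and dock below 0.015 m and angle between each of magazine_full, magazine_empty's own z axis and vertical below 0.08 rad and z of magazine_full in the frame of dock below 0.005 m and horizontal distance between magazine_empty and stand_top below 0.014 m and distance between magazine_empty and stand_top below 0.015 m and z of magazine_empty in the frame of stand_top below 0.005 m and value of joint guard below 0.02 rad); the robot touches nothing.
It fails at once if the full magazine is tipped more than 45 degrees (angle between magazine_full's own z axis and vertical above 0.785 rad).
It fails at once if the pepper mill is shifted by more than 3 cm (distance of mill from where it was at the start of the episode above 0.03 m).
It fails at once if the preserve jar is shifted by more than 3 cm (distance of salt_jar from where it was at the start of the episode above 0.03 m).
Of jar_0, jar_1, jar_2, jar_3 only 2 to 4 are there at a start; the rules pass over those that are not, and their reading is None.
At some moment in a run one of jar_0, jar_1, jar_2, jar_3 may be knocked a few centimetres aside while the robot is not near it.
It also fails if it takes over 210 s, if anything falls off the work surface, if the arm or the gripper's body presses on something with over 40 N, if the wrist force passes 120 N, or if a joint passes its speed limit or range.

## Working session

There is one attempt and no reset: what is moved stays moved. The work goes in short steps, Python scripts to look and compute and a tool call to move; the robot and the scene stay as the last step left them, time stands still between calls to the robot, and variables do not carry over. Pictures are saved under pics/ and viewed, about 12 in all and at most 16, crops included, and the job is handed in when it is done.

Besides the shell and the picture viewer there is one more tool, called after "Request:" as name(argument=value, ...) on one line, values as JSON. jog_arm: Moves the arm, as the interface text tells. Its arguments: {"type":"object","properties":{"commands":{"type":"array","items":{"type":"array","items":{"type":"number"}}}},"required":["commands"]}

```bash
mkdir -p pics; cat > h.py <<'E'
import numpy as np, cv2, pickle
from workcell import bot
def snap(n,f):
    s=bot.snapshot(n); cv2.imwrite(f'pics/{f}.png',s['image']); pickle.dump(s,open(f'pics/{f}.pkl','wb')); return s
def load(f): return pickle.load(open(f'pics/{f}.pkl','rb'))
def ray(s,u,v):
    d=np.linalg.inv(s['mtx'])@[u,v,1.]; R=s['R']; return -R.T@s['t'], R.T@d
def atz(s,u,v,z):
    c,d=ray(s,u,v); return c+d*(z-c[2])/d[2]
def tri(obs):
    A=np.zeros((3,3));b=np.zeros(3)
    for s,u,v in obs:
        c,d=ray(s,u,v); d/=np.linalg.norm(d); P=np.eye(3)-np.outer(d,d); A+=P;b+=P@c
    return np.linalg.solve(A,b)
def proj(s,X):
    p=s['mtx']@(s['R']@np.asarray(X,float)+s['t']); return p[:2]/p[2]
E
python3 - <<'E'
from h import *
np.set_printoptions(precision=3,suppress=True)
print(bot.state(),bot.nose_length)
for n in('side','top'):
    s=snap(n,n+'0'); print(n,s['mtx'],s['R'],-s['R'].T@s['t'])
E
ls
```

```text
{'t': 0.0, 'joint_positions': array([ 1.273,  0.116,  1.442,  0.   ,  1.584, -0.038]), 'qvel': array([ 0.001,  0.   ,  0.   , -0.001,  0.001,  0.001]), 'tau': array([ -0.001, -73.2  , -63.249,  -0.   ,   0.006,  -0.   ]), 'tool_pos': array([173.338, 652.188, 247.565]), 'ee_rot': array([-1.571,  0.001,  1.311]), 'wrist_force': array([0.242, 0.455, 0.479]), 'moment': array([-0.045, -0.003, -0.032]), 'opening': 0.9979773404739977} 17.0
side [[362.52    0.    320.779]
 [  0.    362.52  206.55 ]
 [  0.      0.      1.   ]] [[ 0.967 -0.254  0.   ]
 [-0.217 -0.829 -0.515]
 [ 0.131  0.498 -0.857]] [ 418.728 -517.739 1100.939]
top [[456.535   0.    326.112]
 [  0.    456.535 208.425]
 [  0.      0.      1.   ]] [[-0.012 -1.     0.001]
 [-0.997  0.012 -0.071]
 [ 0.071 -0.002 -0.997]] [ 481.791   43.495 1338.137]
h.py
pics
```

View pics/side0.png

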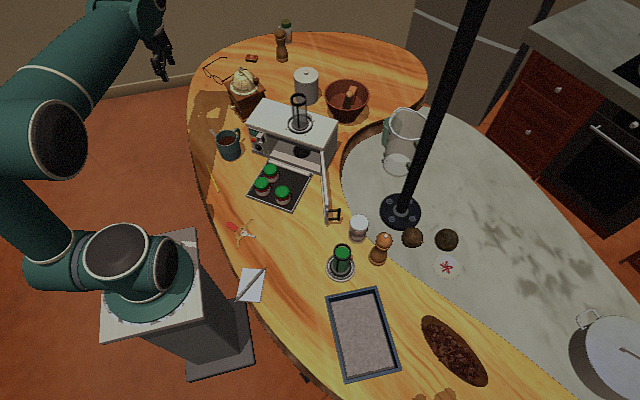

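View pics/top0.png

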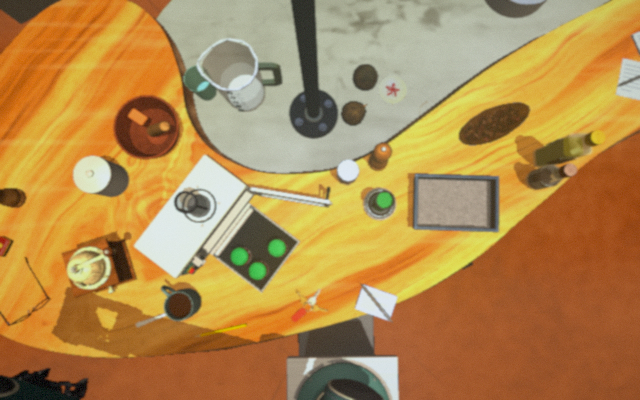

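The side view shows three green-capped jars in the tray near (270,170), (262,185) and (282,192). The capper is at (293,135) with the empty magazine on top, the door stands open out to (330,215), the full magazine is on its stand at (341,262), and the tote is at (362,333). The top view matches: jars at (277,247), (239,257) and (257,271), stand at (380,203), tote at (455,203), door from (250,188) to (328,203). Next I'll take enlarged crops.

```bash
python3 - <<'E'
from h import *
t=load('top0')['image'][145:297,130:402]; s=load('side0')['image'][85:300,230:410]
cv2.imwrite('pics/tc.png',cv2.resize(t,(t.shape[1]*5//2*1,t.shape[0]*5//2),interpolation=cv2.INTER_CUBIC))
s1=load('side0')['image'][85:285,235:425]
cv2.imwrite('pics/sc.png',cv2.resize(s1,None,fx=3,fy=3,interpolation=cv2.INTER_CUBIC))
for n in('top0','side0'):
    im=load(n)['image']; hsv=cv2.cvtColor(im,cv2.COLOR_BGR2HSV)
    m=cv2.inRange(hsv,(50,120,50),(75,255,255)); k,l,st,c=cv2.connectedComponentsWithStats(m)
    print(n,[(st[i].tolist(),c[i].round(1).tolist()) for i in range(1,k) if st[i][4]>15])
E
```

```text
top0 [([377, 192, 16, 16, 198], [384.2, 199.6]), ([268, 239, 18, 18, 255], [276.3, 247.5]), ([230, 247, 18, 19, 258], [238.8, 256.1]), ([248, 262, 18, 18, 252], [256.8, 270.5])]
side0 [([263, 163, 14, 13, 117], [269.7, 168.7]), ([254, 177, 15, 12, 122], [260.9, 182.2]), ([275, 185, 15, 14, 138], [281.6, 191.0]), ([335, 247, 15, 12, 137], [341.8, 252.3])]
```

View pics/tc.png

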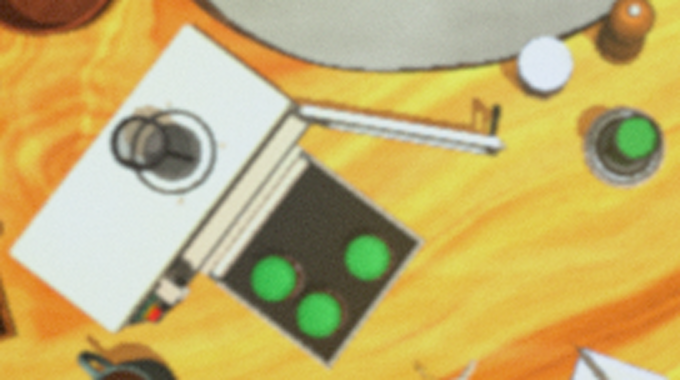

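View pics/sc.png

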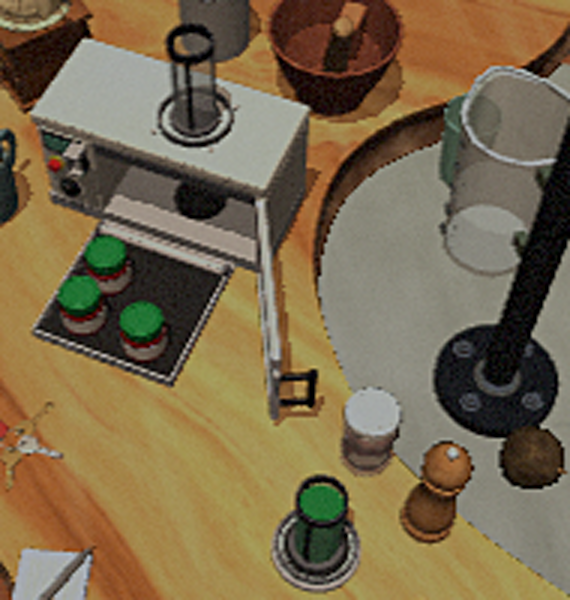

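```bash
python3 - <<'E'
from h import *
from scipy.optimize import least_squares
np.set_printoptions(precision=1,suppress=True)
T,S=load('top0'),load('side0')
tc=lambda x,y:(T,130+x/2.5,145+y/2.5); sc=lambda x,y:(S,235+x/3,85+y/3)
cap={'fr':((0,-115,165),tc(298,100),sc(260,195)),'fl':((0,185,165),tc(115,330),sc(33,115)),'bl':((140,185,165),tc(12,252),sc(88,38)),'br':((140,-115,165),tc(190,25),sc(308,105)),
'tfr':((-190,-77,16),tc(424,242),sc(170,383)),'tfl':((-190,107,16),tc(328,367),sc(36,333)),
'dock':((65,0,175),tc(174,151),sc(196,118))}
def W(p,X): c,s=np.cos(p[2]),np.sin(p[2]); return np.array([p[0]+c*X[0]-s*X[1],p[1]+s*X[0]+c*X[1],X[2]])
for k,v in cap.items(): print(k,tri(v[1:]),'expect z',v[0][2])
f=lambda p:np.concatenate([proj(o[0],W(p,v[0]))-o[1:] for v in cap.values() for o in v[1:]])
r=least_squares(f,[600,200,0.8]);p=r.x;print('capper',p[:2],'yaw %.4f'%p[2],r.fun)
for n,X in dict(dock=(65,0,165),tray=(-105,15,6),hinge=(-8,-112,94)).items(): print(n,W(p,X))
print('stand',tri([tc(624,147),sc(316,545)]),atz(*tc(624,147),23),atz(*sc(316,545),23))
for a,b in[((276.3,247.5),(281.6,191.0)),((238.8,256.1),(269.7,168.7)),((256.8,270.5),(260.9,182.2))]:
    print('jar',tri([(T,*a),(S,*b)]),atz(T,*a,59),atz(S,*b,58))
for a,b in zip([(413,174),(498,176),(499,231),(412,229)],[(326,294),(377,287),(400,370),(344,383)]):
    print('tote',tri([(T,*a),(S,*b)]),atz(T,*a,50),b)
for a in[(413,174),(498,176),(499,231),(412,229)]: print(proj(S,atz(T,*a,50)))
print('salt',atz(*tc(545,64),100),'mill',atz(*tc(633,17),155), atz(*sc(447,465),150))
a,b=atz(*tc(300,108),160),atz(*tc(500,147),160);print('door',a,b,np.arctan2(*(b-a)[1::-1]))
a=atz(*tc(499,152),28);print(a)
E
```

```text
fr [624.9 240.9 160.6] expect z 165
fl [394.3 428.8 156.8] expect z 165
bl [477.2 533.2 162.8] expect z 165
br [707.5 350.8 169.2] expect z 165
tfr [480.6 119.5   7.5] expect z 16
tfl [338.8 232.1   0.9] expect z 16
dock [577.  367.3 165.6] expect z 175
capper [536.6 311.5] yaw 0.9095 [-0.5  0.4  1.9 -1.2  0.4  1.6 -1.4 -0.7 -1.2 -0.6 -1.  -0.8  0.2 -2.
  1.5  0.4  1.7 -0.2  0.   0.   1.   1.1 -2.  -0.9  0.7 -0.2 -0.  -1. ]
dock [576.5 362.8 165. ]
tray [460.3 237.8   6. ]
hinge [620.1 236.4  94. ]
stand [ 588.6 -115.3    7.9] [ 587.  -113.4   23. ] [ 586.8 -120.9   23. ]
jar [464.1 181.8  59.8] [465.1 181.7  59. ] [463.1 183.1  58. ]
jar [441.7 286.3  59.7] [442.4 286.4  59. ] [441.  287.7  58. ]
jar [401.2 236.2  59.8] [402.  236.2  59. ] [400.5 237.6  58. ]
tote [ 587.9 -204.6   91.8] [ 668.7 -206.9   50. ] (326, 294)
tote [ 601.6 -317.   387.5] [ 660.2 -448.5   50. ] (377, 287)
tote [ 563.  -431.3  173.8] [ 503.9 -445.3   50. ] (400, 370)
tote [ 553.1 -375.5 -854.8] [ 512.4 -200.1   50. ] (344, 383)
[375.  282.9]
[401.7 368.3]
[345.2 383.5]
[324.1 293.7]
salt [672.9 -19.6 100. ] mill [ 713.  -109.8  155. ] [ 712.4 -121.   150. ]
door [620.5 238.4 160. ] [577.5  31.4 160. ] -1.775710289219195
[582.5  31.2  28. ]
```

```bash
cat >> h.py <<'E'
from scipy.spatial.transform import Rotation as Ro
def plan(wps):
    """wps: (x,y,z,jaw heading deg or None) in mm with tool down -> jog shift/turn numbers from here"""
    s=bot.state(); R=Ro.from_euler('xyz',s['ee_rot']); p=np.array(s['tool_pos']); y0=np.degrees(s['ee_rot'][2])
    print('t %.1f'%s['t'],'pos',p.round(1),'yaw %.1f'%y0,'F',np.round(s['wrist_force'],1),'op %.2f'%s['opening'],'q',np.round(s['joint_positions'],2))
    for x,y,z,h in wps:
        yaw=y0 if h is None else h+180*np.round((y0-h)/180)
        d=R.inv().apply(np.array([x,y,z])-p)/10; a=(R.inv()*Ro.from_euler('xyz',[-90,0,yaw],degrees=True)).as_rotvec(degrees=True)
        print((x,y,z),'->',d.round(2).tolist(),a.round(1).tolist(),'rows>=%.1f'%max(np.linalg.norm(d)/5,np.linalg.norm(a)/8.59))
E
python3 -c "
from h import *
plan([(464,182,200,49),(464,182,140,49),(464,182,40,49)])"
```

```text
t 0.1 pos [173.4 652.2 247.6] yaw 75.1 F [-0.4  0.5  0.2] op 1.00 q [ 1.27  0.12  1.44 -0.    1.58 -0.04]
(464, 182, 200) -> [-37.97, 4.8, -40.17] [0.0, 26.1, -0.1] rows>=11.1
(464, 182, 140) -> [-37.96, 10.8, -40.17] [0.0, 26.1, -0.1] rows>=11.3
(464, 182, 40) -> [-37.95, 20.8, -40.17] [0.0, 26.1, -0.1] rows>=11.8
```

Request:
jog_arm(commands=[[-38, 4.8, -40.2, 0, 26.1, 0, 1], [-38, 4.8, -40.2, 0, 26.1, 0, 1], [-38, 4.8, -40.2, 0, 26.1, 0, 1], [-38, 4.8, -40.2, 0, 26.1, 0, 1], [-38, 4.8, -40.2, 0, 26.1, 0, 1], [-38, 4.8, -40.2, 0, 26.1, 0, 1], [-38, 4.8, -40.2, 0, 26.1, 0, 1], [-38, 4.8, -40.2, 0, 26.1, 0, 1], [-38, 4.8, -40.2, 0, 26.1, 0, 1], [-38, 4.8, -40.2, 0, 26.1, 0, 1], [-38, 4.8, -40.2, 0, 26.1, 0, 1], [-38, 4.8, -40.2, 0, 26.1, 0, 1]])

```text
t: 1.3
tool_pos: [465.9, 177.8, 199.4]
ee_rot: [-1.571, 0.001, 0.851]
wrist_force: [-0.1, 0.6, 0.8]
opening: 0.997
```

```bash
cat >> h.py <<'E'
def green():
    """green cap blobs seen in each camera, placed at cap-middle height in the tray (z 58)"""
    for n in('top','side'):
        s=bot.snapshot(n); hsv=cv2.cvtColor(s['image'],cv2.COLOR_BGR2HSV)
        m=cv2.inRange(hsv,(50,120,50),(75,255,255)); k,l,st,c=cv2.connectedComponentsWithStats(m)
        for i in range(1,k):
            if st[i][4]>15: print(n,st[i].tolist(),c[i].round(1),atz(s,*c[i],58)[:2].round(0))
E
python3 -c "
from h import *
green()
plan([(464,182,120,49),(464,182,40,49)])"
```

```text
top [377, 192, 16, 16, 197] [384.2 199.6] [ 596. -122.]
side [272, 166, 5, 8, 25] [274.2 169.6] [456. 280.]
side [254, 177, 14, 11, 117] [260.8 182.1] [400. 238.]
side [275, 186, 15, 13, 135] [281.7 191.2] [463. 182.]
side [335, 247, 15, 12, 139] [341.7 252.3] [599. -89.]
t 1.4 pos [464.6 180.8 199.9] yaw 48.9 F [-0.1  0.4 -0.3] op 1.00 q [ 0.32 -0.26  1.88  0.    1.53 -0.53]
(464, 182, 120) -> [0.06, 7.99, 0.12] [-0.0, -0.1, -0.0] rows>=1.6
(464, 182, 40) -> [0.06, 15.99, 0.12] [-0.0, -0.1, -0.0] rows>=3.2
```

Request:
jog_arm(commands=[[0.1, 5, 0.1, 0, 0, 0, 1], [0.1, 8, 0.1, 0, 0, 0, 1], [0.1, 11, 0.1, 0, 0, 0, 1], [0.1, 13.5, 0.1, 0, 0, 0, 1], [0.1, 16, 0.1, 0, 0, 0, 1], [0.1, 16, 0.1, 0, 0, 0, 1], [0.1, 16, 0.1, 0, 0, 0, 0], [0.1, 16, 0.1, 0, 0, 0, 0], [0.1, 16, 0.1, 0, 0, 0, 0], [0.1, 16, 0.1, 0, 0, 0, 0], [0.1, 16, 0.1, 0, 0, 0, 0], [0.1, 16, 0.1, 0, 0, 0, 0]])

```text
t: 2.6
tool_pos: [464.9, 183.8, 42.4]
ee_rot: [-1.572, -0.002, 0.856]
wrist_force: [-2.2, 1.4, 8.8]
opening: 0.586
```

```bash
python3 -c "
from h import *
plan([(464,182,160,49),(588.5,-260,160,-2),(588.5,-260,40,-2)])"
```

```text
t 2.6 pos [464.9 183.8  42.4] yaw 49.0 F [-2.2  1.4  8.8] op 0.59 q [ 0.33 -0.13  2.04  0.    1.24 -0.53]
(464, 182, 160) -> [-0.17, -11.76, -0.06] [0.1, 0.0, 0.1] rows>=2.4
(588.5, -260, 160) -> [-25.37, -11.79, -38.45] [-0.0, 51.0, 0.2] rows>=9.5
(588.5, -260, 40) -> [-25.4, 0.21, -38.43] [-0.0, 51.0, 0.2] rows>=9.2
```

Request:
jog_arm(commands=[[-0.2, -5, 0, 0, 0, 0, 0], [-0.2, -10, 0, 0, 0, 0, 0], [-0.2, -15, 0, 0, 0, 0, 0], [-0.2, -19, 0, 0, 0, 0, 0], [-0.2, -19, 0, 0, 0, 0, 0], [-25.4, -19, -38.4, 0, 51, 0, 0], [-25.4, -19, -38.4, 0, 51, 0, 0], [-25.4, -19, -38.4, 0, 51, 0, 0], [-25.4, -19, -38.4, 0, 51, 0, 0], [-25.4, -19, -38.4, 0, 51, 0, 0], [-25.4, -19, -38.4, 0, 51, 0, 0], [-25.4, -19, -38.4, 0, 51, 0, 0]])

```text
t: 3.8
tool_pos: [557.8, -157.2, 230.3]
ee_rot: [-1.571, -0.0, -0.04]
wrist_force: [1.5, 0.8, -1.4]
opening: 0.589
```

```bash
python3 -c "
from h import *
plan([(588.5,-260,230,-2),(588.5,-260,42,-2)])"
```

```text
t 3.8 pos [ 557.8 -157.2  230.3] yaw -2.3 F [ 1.5  0.8 -1.4] op 0.59 q [-0.32 -0.09  1.68  0.    1.55 -0.28]
(588.5, -260, 230) -> [3.48, 0.03, -10.15] [-0.0, -0.3, 0.0] rows>=2.1
(588.5, -260, 42) -> [3.47, 18.83, -10.15] [-0.0, -0.3, 0.0] rows>=4.3
```

Request:
jog_arm(commands=[[3.5, 0, -10, 0, 0, 0, 0], [3.5, 0, -10, 0, 0, 0, 0], [3.5, 0, -10, 0, 0, 0, 0], [3.5, 0, -10, 0, 0, 0, 0], [3.5, 0, -10, 0, 0, 0, 0], [3.5, 0, -10, 0, 0, 0, 0]])

```text
t: 4.4
tool_pos: [589.2, -255.0, 230.6]
ee_rot: [-1.571, -0.0, -0.033]
wrist_force: [0.5, 0.5, -2.1]
opening: 0.588
```

```bash
python3 -c "
from h import *
plan([(588.5,-260,100,-2),(588.5,-260,42,-2)])
green()
snap('side','s1')
"
```

```text
t 4.4 pos [ 589.2 -255.   230.6] yaw -1.9 F [ 0.5  0.5 -2.1] op 0.59 q [-0.45  0.05  1.54  0.    1.55 -0.41]
(588.5, -260, 100) -> [-0.06, 13.06, -0.5] [-0.0, 0.1, 0.0] rows>=2.6
(588.5, -260, 42) -> [-0.06, 18.86, -0.5] [-0.0, 0.1, 0.0] rows>=3.8
top [377, 192, 16, 16, 200] [384.5 199.7] [ 596. -123.]
top [230, 247, 18, 19, 253] [238.9 256.1] [442. 286.]
top [248, 262, 18, 18, 255] [256.8 270.5] [402. 236.]
side [263, 163, 14, 13, 122] [269.8 168.8] [441. 287.]
side [353, 284, 18, 10, 139] [361.9 288.1] [ 624. -214.]
```

Request:
jog_arm(commands=[[0, 5, -0.3, 0, 0, 0, 0], [0, 10, -0.3, 0, 0, 0, 0], [0, 14, -0.3, 0, 0, 0, 0], [0, 17, -0.3, 0, 0, 0, 0], [0, 18.9, -0.3, 0, 0, 0, 0], [0, 18.9, -0.3, 0, 0, 0, 0], [0, 18.9, -0.3, 0, 0, 0, 0.85], [0, 18.9, -0.3, 0, 0, 0, 0.85], [0, 18.9, -0.3, 0, 0, 0, 0.85], [0, 14, -0.3, 0, 0, 0, 0.85], [0, 7, -0.3, 0, 0, 0, 0.85], [0, 0, -0.3, 0, 0, 0, 0.85]])

```text
t: 5.75
tool_pos: [589.0, -259.1, 192.7]
ee_rot: [-1.571, -0.0, -0.035]
wrist_force: [1.6, -0.0, -0.1]
opening: 0.853
```

```bash
python3 -c "
from h import *
plan([(401.5,236.5,230,140),(401.5,236.5,230,-40),(401.5,236.5,40,140)])
green()"
```

```text
t 5.8 pos [ 589.  -259.1  192.7] yaw -2.0 F [ 1.6 -0.  -0.1] op 0.85 q [-0.45  0.07  1.58  0.    1.49 -0.42]
(401.5, 236.5, 230) -> [-20.45, -3.75, 48.88] [0.0, 38.0, 0.0] rows>=10.6
(401.5, 236.5, 230) -> [-20.45, -3.75, 48.88] [0.0, 38.0, 0.0] rows>=10.6
(401.5, 236.5, 40) -> [-20.46, 15.25, 48.88] [0.0, 38.0, 0.0] rows>=11.0
top [377, 192, 16, 16, 188] [384.7 199.9] [ 595. -124.]
top [425, 195, 9, 12, 66] [428.8 200. ] [ 593. -248.]
top [230, 247, 18, 19, 255] [238.9 256.1] [443. 286.]
top [248, 262, 18, 18, 256] [256.7 270.5] [402. 237.]
side [263, 163, 14, 13, 121] [269.8 168.8] [441. 287.]
side [255, 177, 14, 9, 80] [262.  180.6] [405. 243.]
side [336, 247, 9, 4, 28] [340.8 248.5] [600. -76.]
side [347, 299, 17, 17, 224] [354.6 307. ] [ 587. -262.]
```

Request:
jog_arm(commands=[[0, 0, 0, 0, 0, 0, 1], [-20.4, 0, 48.9, 0, 38, 0, 1], [-20.4, 0, 48.9, 0, 38, 0, 1], [-20.4, 0, 48.9, 0, 38, 0, 1], [-20.4, 0, 48.9, 0, 38, 0, 1], [-20.4, 0, 48.9, 0, 38, 0, 1], [-20.4, 0, 48.9, 0, 38, 0, 1], [-20.4, 0, 48.9, 0, 38, 0, 1], [-20.4, 0, 48.9, 0, 38, 0, 1], [-20.4, 0, 48.9, 0, 38, 0, 1], [-20.4, 0, 48.9, 0, 38, 0, 1], [-20.4, 0, 48.9, 0, 38, 0, 1]])

```text
t: 7.05
tool_pos: [400.4, 238.7, 189.0]
ee_rot: [-1.572, 0.001, -0.696]
wrist_force: [0.4, -1.0, 0.6]
opening: 1.002
```

Request:
jog_arm(commands=[[0, 0, 0, 0, 0, 0, 1], [0, 0, 0, 0, 0, 0, 1]])

```text
t: 7.25
tool_pos: [401.7, 236.7, 189.1]
ee_rot: [-1.573, 0.001, -0.696]
wrist_force: [-0.0, -1.3, -0.2]
opening: 1.002
```

```bash
python3 -c "
from h import *
plan([(401.5,236.5,100,-40),(401.5,236.5,40,-40)])
green()"
```

```text
t 7.2 pos [401.7 236.7 189.1] yaw -39.9 F [-0.  -1.3 -0.2] op 1.00 q [ 0.48 -0.33  1.95 -0.    1.53  1.17]
(401.5, 236.5, 100) -> [-0.0, 8.91, -0.02] [0.1, 0.1, -0.0] rows>=1.8
(401.5, 236.5, 40) -> [0.0, 14.91, -0.01] [0.1, 0.1, -0.0] rows>=3.0
top [377, 192, 16, 16, 199] [384.2 199.6] [ 596. -122.]
top [426, 194, 16, 17, 207] [433.4 201.9] [ 588. -261.]
side [263, 164, 14, 10, 100] [270.  168.9] [442. 287.]
side [254, 177, 14, 11, 117] [260.8 182.1] [400. 238.]
side [335, 247, 15, 12, 138] [341.8 252.3] [599. -89.]
side [347, 299, 17, 17, 226] [354.6 307. ] [ 586. -262.]
```

Request:
jog_arm(commands=[[0, 5, 0, 0, 0, 0, 1], [0, 9, 0, 0, 0, 0, 1], [0, 12, 0, 0, 0, 0, 1], [0, 15, 0, 0, 0, 0, 1], [0, 15, 0, 0, 0, 0, 1], [0, 15, 0, 0, 0, 0, 0], [0, 15, 0, 0, 0, 0, 0], [0, 15, 0, 0, 0, 0, 0], [0, 15, 0, 0, 0, 0, 0], [0, 15, 0, 0, 0, 0, 0], [0, 10, 0, 0, 0, 0, 0], [0, 5, 0, 0, 0, 0, 0]])

```text
t: 8.55
tool_pos: [401.8, 236.1, 142.0]
ee_rot: [-1.572, 0.0, -0.698]
wrist_force: [0.6, 1.1, -0.9]
opening: 0.59
```

```bash
python3 -c "
from h import *
plan([(401.5,236.5,230,None),(586,-325,230,-2)])"
```

```text
t 8.6 pos [401.8 236.1 142. ] yaw -40.0 F [ 0.6  1.1 -0.9] op 0.59 q [ 0.48 -0.31  2.01 -0.    1.44  1.17]
(401.5, 236.5, 230) -> [-0.05, -8.8, 0.0] [0.1, 0.0, -0.0] rows>=1.8
(586, -325, 230) -> [50.17, -8.79, -31.16] [0.0, -38.0, -0.0] rows>=11.9
```

Request:
jog_arm(commands=[[0, -5, 0, 0, 0, 0, 0], [0, -9, 0, 0, 0, 0, 0], [50.2, -9, -31.2, 0, -38, 0, 0], [50.2, -9, -31.2, 0, -38, 0, 0], [50.2, -9, -31.2, 0, -38, 0, 0], [50.2, -9, -31.2, 0, -38, 0, 0], [50.2, -9, -31.2, 0, -38, 0, 0], [50.2, -9, -31.2, 0, -38, 0, 0], [50.2, -9, -31.2, 0, -38, 0, 0], [50.2, -9, -31.2, 0, -38, 0, 0], [50.2, -9, -31.2, 0, -38, 0, 0], [50.2, -9, -31.2, 0, -38, 0, 0]])

```text
t: 9.75
tool_pos: [547.4, -206.2, 231.8]
ee_rot: [-1.571, -0.002, -0.035]
wrist_force: [1.3, 0.3, -0.6]
opening: 0.584
```

```bash
python3 -c "
from h import *
plan([(586,-325,230,-2)])"
```

```text
t 9.8 pos [ 547.4 -206.2  231.8] yaw -2.0 F [ 1.3  0.3 -0.6] op 0.58 q [-0.4  -0.08  1.66  0.    1.55 -0.37]
(586, -325, 230) -> [4.27, 0.19, -11.74] [0.0, -0.0, 0.1] rows>=2.5
```

Request:
jog_arm(commands=[[4.3, 0.2, -11.5, 0, 0, 0, 0], [4.3, 0.2, -11.5, 0, 0, 0, 0], [4.3, 0.2, -11.5, 0, 0, 0, 0], [4.3, 0.2, -11.5, 0, 0, 0, 0], [4.3, 0.2, -11.5, 0, 0, 0, 0], [4.3, 0.2, -11.5, 0, 0, 0, 0]])

```text
t: 10.35
tool_pos: [586.1, -319.6, 229.2]
ee_rot: [-1.571, -0.001, -0.034]
wrist_force: [-0.1, 0.0, -1.4]
opening: 0.589
```

```bash
python3 -c "
from h import *
plan([(586,-325,42,-2)])
green()"
```

```text
t 10.3 pos [ 586.1 -319.6  229.2] yaw -2.0 F [-0.1  0.  -1.4] op 0.59 q [-0.54  0.11  1.48  0.    1.55 -0.5 ]
(586, -325, 42) -> [-0.01, 18.72, -0.54] [0.0, 0.0, 0.0] rows>=3.7
top [377, 193, 16, 15, 180] [384.3 199.8] [ 595. -123.]
top [426, 195, 16, 16, 180] [433.5 201.9] [ 588. -261.]
top [230, 247, 18, 19, 253] [238.9 256.1] [442. 286.]
side [263, 164, 14, 12, 119] [269.8 168.8] [441. 287.]
side [335, 247, 15, 11, 130] [341.8 252.2] [599. -89.]
side [359, 313, 17, 8, 86] [366.9 316.4] [ 612. -297.]
```

Request:
jog_arm(commands=[[0, 5, -0.4, 0, 0, 0, 0], [0, 10, -0.4, 0, 0, 0, 0], [0, 14, -0.4, 0, 0, 0, 0], [0, 17, -0.4, 0, 0, 0, 0], [0, 18.7, -0.4, 0, 0, 0, 0], [0, 18.7, -0.4, 0, 0, 0, 0], [0, 18.7, -0.4, 0, 0, 0, 0.85], [0, 18.7, -0.4, 0, 0, 0, 0.85], [0, 18.7, -0.4, 0, 0, 0, 0.85], [0, 13.7, -0.4, 0, 0, 0, 0.85], [0, 8.7, -0.4, 0, 0, 0, 0.85], [0, 3.7, -0.4, 0, 0, 0, 1]])

```text
t: 11.65
tool_pos: [585.8, -324.1, 193.7]
ee_rot: [-1.571, -0.0, -0.035]
wrist_force: [0.1, 0.0, 0.7]
opening: 0.989
```

```bash
python3 -c "
from h import *
plan([(442,286.5,230,52),(442,286.5,230,-38)])"
```

```text
t 11.7 pos [ 585.8 -324.1  193.7] yaw -2.0 F [0.1 0.  0.7] op 0.99 q [-0.54  0.12  1.52 -0.    1.5  -0.51]
(442, 286.5, 230) -> [-16.48, -3.65, 60.53] [0.0, -54.0, 0.0] rows>=12.6
(442, 286.5, 230) -> [-16.48, -3.65, 60.53] [0.0, 36.0, 0.0] rows>=12.6
```

Request:
jog_arm(commands=[[-16.5, -3.6, 60.5, 0, 36, 0, 1], [-16.5, -3.6, 60.5, 0, 36, 0, 1], [-16.5, -3.6, 60.5, 0, 36, 0, 1], [-16.5, -3.6, 60.5, 0, 36, 0, 1], [-16.5, -3.6, 60.5, 0, 36, 0, 1], [-16.5, -3.6, 60.5, 0, 36, 0, 1], [-16.5, -3.6, 60.5, 0, 36, 0, 1], [-16.5, -3.6, 60.5, 0, 36, 0, 1], [-16.5, -3.6, 60.5, 0, 36, 0, 1], [-16.5, -3.6, 60.5, 0, 36, 0, 1], [-16.5, -3.6, 60.5, 0, 36, 0, 1], [-16.5, -3.6, 60.5, 0, 36, 0, 1]])

```text
t: 12.85
tool_pos: [447.8, 259.6, 226.7]
ee_rot: [-1.569, -0.001, -0.663]
wrist_force: [1.1, 1.0, 0.4]
opening: 0.998
```

Request:
jog_arm(commands=[[0, 0, 0, 0, 0, 0, 1]])

```text
t: 12.95
tool_pos: [447.1, 262.2, 226.5]
ee_rot: [-1.569, 0.0, -0.658]
wrist_force: [1.1, -0.1, 1.0]
opening: 1.0
```

```bash
python3 -c "
from h import *
plan([(442,286.5,200,-38),(442,286.5,40,-38)])
green()"
```

```text
t 12.9 pos [447.1 262.2 226.5] yaw -37.7 F [ 1.1 -0.1  1. ] op 1.00 q [ 0.48 -0.22  1.8   0.    1.56  1.14]
(442, 286.5, 200) -> [-1.89, 2.66, 1.61] [-0.1, 0.3, -0.0] rows>=0.7
(442, 286.5, 40) -> [-1.89, 18.66, 1.58] [-0.1, 0.3, -0.0] rows>=3.8
top [377, 192, 16, 16, 201] [384.2 199.7] [ 596. -122.]
top [426, 194, 17, 17, 216] [433.7 201.9] [ 588. -262.]
top [448, 195, 17, 16, 212] [456.1 202.6] [ 585. -325.]
side [263, 163, 14, 12, 114] [269.9 168.5] [442. 289.]
side [335, 247, 15, 12, 138] [341.9 252.3] [599. -89.]
side [347, 299, 17, 17, 225] [354.6 307. ] [ 586. -262.]
side [352, 321, 18, 18, 245] [360.6 329.4] [ 584. -326.]
```

Request:
jog_arm(commands=[[-1.9, 2.6, 1.6, 0, 0, 0, 1], [-1.9, 5, 1.6, 0, 0, 0, 1], [-1.9, 9, 1.6, 0, 0, 0, 1], [-1.9, 13, 1.6, 0, 0, 0, 1], [-1.9, 16, 1.6, 0, 0, 0, 1], [-1.9, 18.6, 1.6, 0, 0, 0, 1], [-1.9, 18.6, 1.6, 0, 0, 0, 1], [-1.9, 18.6, 1.6, 0, 0, 0, 0], [-1.9, 18.6, 1.6, 0, 0, 0, 0], [-1.9, 18.6, 1.6, 0, 0, 0, 0], [-1.9, 18.6, 1.6, 0, 0, 0, 0], [-1.9, 18.6, 1.6, 0, 0, 0, 0]])

```text
t: 14.25
tool_pos: [444.7, 282.2, 42.0]
ee_rot: [-1.568, -0.002, -0.663]
wrist_force: [-1.8, -2.8, 8.7]
opening: 0.591
```

Request:
jog_arm(commands=[[0, -5, 0, 0, 0, 0, 0], [0, -10, 0, 0, 0, 0, 0], [0, -15, 0, 0, 0, 0, 0], [0, -19, 0, 0, 0, 0, 0], [0, -19, 0, 0, 0, 0, 0]])

```text
t: 14.75
tool_pos: [445.0, 282.6, 237.2]
ee_rot: [-1.562, -0.004, -0.663]
wrist_force: [0.3, -1.3, -2.3]
opening: 0.591
```

```bash
python3 -c "
from h import *
plan([(584,-389,230,-2)])"
```

```text
t 14.8 pos [445.  282.6 237.2] yaw -38.0 F [ 0.3 -1.3 -2.3] op 0.59 q [ 0.52 -0.21  1.78 -0.    1.57  1.18]
(584, -389, 230) -> [52.29, 0.51, -44.39] [-0.4, -36.0, 0.4] rows>=13.7
```

Request:
jog_arm(commands=[[52.3, 0.5, -44.3, 0, -36, 0, 0], [52.3, 0.5, -44.3, 0, -36, 0, 0], [52.3, 0.5, -44.3, 0, -36, 0, 0], [52.3, 0.5, -44.3, 0, -36, 0, 0], [52.3, 0.5, -44.3, 0, -36, 0, 0], [52.3, 0.5, -44.3, 0, -36, 0, 0], [52.3, 0.5, -44.3, 0, -36, 0, 0], [52.3, 0.5, -44.3, 0, -36, 0, 0], [52.3, 0.5, -44.3, 0, -36, 0, 0], [52.3, 0.5, -44.3, 0, -36, 0, 0], [52.3, 0.5, -44.3, 0, -36, 0, 0], [52.3, 0.5, -44.3, 0, -36, 0, 0]])

```text
t: 15.95
tool_pos: [561.2, -285.6, 225.4]
ee_rot: [-1.571, -0.0, -0.035]
wrist_force: [0.5, 1.1, -2.9]
opening: 0.591
```

Request:
jog_arm(commands=[[0, 0, 0, 0, 0, 0, 0], [0, 0, 0, 0, 0, 0, 0]])

```text
t: 16.15
tool_pos: [561.1, -284.2, 224.7]
ee_rot: [-1.57, 0.001, -0.036]
wrist_force: [-0.2, 0.1, -3.0]
opening: 0.586
```

```bash
python3 -c "
from h import *
plan([(584,-389,230,-2),(584,-389,42,-2)])
green()"
```

```text
t 16.1 pos [ 561.1 -284.2  224.7] yaw -2.1 F [-0.2  0.1 -3. ] op 0.59 q [-0.51  0.02  1.58  0.    1.54 -0.47]
(584, -389, 230) -> [2.67, -0.54, -10.39] [-0.0, -0.1, -0.1] rows>=2.1
(584, -389, 42) -> [2.69, 18.26, -10.4] [-0.0, -0.1, -0.1] rows>=4.2
top [378, 193, 14, 15, 171] [384.4 199.9] [ 595. -123.]
top [426, 195, 17, 15, 200] [434.  201.9] [ 588. -263.]
side [346, 300, 15, 8, 77] [352.8 303.1] [ 585. -250.]
side [348, 305, 16, 11, 53] [357.1 311.9] [ 589. -278.]
side [352, 321, 18, 18, 245] [360.5 329.4] [ 584. -326.]
```

Request:
jog_arm(commands=[[2.7, -0.5, -10.4, 0, 0, 0, 0], [2.7, -0.5, -10.4, 0, 0, 0, 0], [2.7, 0, -10.4, 0, 0, 0, 0], [2.7, 5, -10.4, 0, 0, 0, 0], [2.7, 10, -10.4, 0, 0, 0, 0], [2.7, 14, -10.4, 0, 0, 0, 0], [2.7, 17, -10.4, 0, 0, 0, 0], [2.7, 18.3, -10.4, 0, 0, 0, 0], [2.7, 18.3, -10.4, 0, 0, 0, 0], [2.7, 18.3, -10.4, 0, 0, 0, 0.85], [2.7, 18.3, -10.4, 0, 0, 0, 0.85], [2.7, 18.3, -10.4, 0, 0, 0, 0.85]])

```text
t: 17.45
tool_pos: [585.4, -388.4, 44.0]
ee_rot: [-1.572, -0.002, -0.034]
wrist_force: [-0.3, -0.0, 0.5]
opening: 0.852
```

Request:
jog_arm(commands=[[0, -5, 0, 0, 0, 0, 0.85], [0, -10, 0, 0, 0, 0, 1], [0, -15, 0, 0, 0, 0, 1], [0, -20, 0, 0, 0, 0, 1], [0, -25, 0, 0, 0, 0, 1], [0, -30, 0, 0, 0, 0, 1], [0, -30, 0, 0, 0, 0, 1]])

```text
t: 18.15
tool_pos: [585.3, -388.6, 352.2]
ee_rot: [-1.577, -0.01, -0.035]
wrist_force: [0.0, 0.4, 0.2]
opening: 1.0
```

```bash
python3 -c "
from h import *
plan([(500,250,345,-38),(578,365,345,-38)])
green(); s=snap('top','t2'); cv2.imwrite('pics/t2c.png',cv2.resize(s['image'][140:260,150:510],None,fx=2.2,fy=2.2,interpolation=cv2.INTER_CUBIC))"
```

```text
t 18.1 pos [ 585.3 -388.6  352.2] yaw -2.0 F [0.  0.4 0.2] op 1.00 q [-0.62  0.16  1.22 -0.    1.74 -0.59]
(500, 250, 345) -> [-10.74, 0.2, 63.53] [0.2, 36.0, 0.7] rows>=12.9
(578, 365, 345) -> [-3.35, 0.2, 75.29] [0.2, 36.0, 0.7] rows>=15.1
top [377, 192, 15, 16, 195] [384.  199.7] [ 596. -122.]
top [426, 195, 16, 15, 184] [433.8 201.7] [ 588. -262.]
top [449, 195, 17, 16, 216] [456.8 202.7] [ 585. -327.]
top [470, 195, 17, 16, 219] [477.7 202.6] [ 584. -385.]
side [340, 247, 10, 11, 78] [344.5 252.7] [607. -93.]
side [359, 342, 17, 20, 266] [367.2 351.6] [ 583. -386.]
```

View pics/t2c.png

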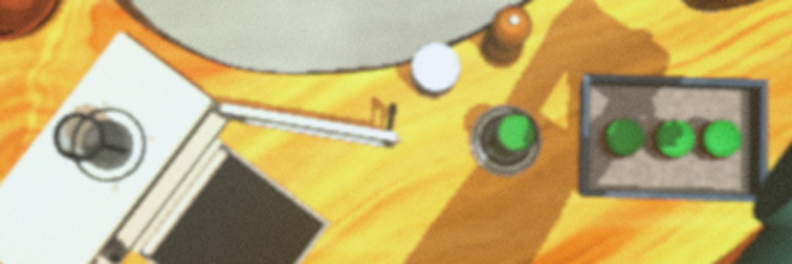

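The top view shows all three jars standing in the tote at crop (625,138), (675,138) and (722,138). The tray is empty, the empty magazine's ring is at (79,136), and its collar is centred at (110,145). Next I'll locate the magazines.

```bash
python3 - <<'E'
from h import *
np.set_printoptions(precision=1,suppress=True)
T,S=load('top0'),load('side0')
t=(T,150+79/2.2,140+136/2.2); s=(S,235+190/3,85+43/3)
print('empty top',tri([t,s]),atz(*t,285),atz(*s,285))
t=(T,384.1,199.6); s=(S,235+324/3,85+495/3)
print('full top',tri([t,s]),atz(*t,125),atz(*s,133))
for x,y,z in[(576.5,362.8,165),(576.5,362.8,285),(587,-115,13),(587,-115,133)]: print(proj(T,(x,y,z)),proj(S,(x,y,z)))
E
```

```text
empty top [576.4 368.1 278.4] [575.8 366.1 285. ] [575.2 361.  285. ]
full top [ 590.6 -112.9  130.7] [ 589.9 -113.5  125. ] [ 591.5 -114.   133. ]
[201.4 205.5] [300.4 125.4]
[187.3 201.5] [298.6  98.9]
[379.7 204.1] [339.7 266.1]
[385.1 200.4] [341.6 250.7]
```

Request:
jog_arm(commands=[[-10.7, 0.2, 63.5, 0, 36, 0, 1], [-10.7, 0.2, 63.5, 0, 36, 0, 1], [-10.7, 0.2, 63.5, 0, 36, 0, 1], [-10.7, 0.2, 63.5, 0, 36, 0, 1], [-10.7, 0.2, 63.5, 0, 36, 0, 1], [-10.7, 0.2, 63.5, 0, 36, 0, 1], [-10.7, 0.2, 63.5, 0, 36, 0, 1], [-10.7, 0.2, 63.5, 0, 36, 0, 1], [-10.7, 0.2, 63.5, 0, 36, 0, 1], [-10.7, 0.2, 63.5, 0, 36, 0, 1], [-10.7, 0.2, 63.5, 0, 36, 0, 1], [-10.7, 0.2, 63.5, 0, 36, 0, 1]])

```text
t: 19.5
tool_pos: [504.7, 208.0, 339.2]
ee_rot: [-1.572, 0.001, -0.663]
wrist_force: [1.1, -0.9, 0.6]
opening: 1.0
```

```bash
python3 -c "
from h import *
plan([(576,364.5,350,-38)])"
```

```text
t 19.5 pos [504.7 208.  339.2] yaw -38.0 F [ 1.1 -0.9  0.6] op 1.00 q [ 0.34 -0.17  1.58 -0.    1.74  1.01]
(576, 364.5, 350) -> [-4.01, -1.11, 16.72] [0.1, 0.0, -0.1] rows>=3.4
```

Request:
jog_arm(commands=[[-4, -1.1, 16.5, 0, 0, 0, 1], [-4, -1.1, 16.5, 0, 0, 0, 1], [-4, -1.1, 16.5, 0, 0, 0, 1], [-4, -1.1, 16.5, 0, 0, 0, 1], [-4, -1.1, 16.5, 0, 0, 0, 1], [-4, -1.1, 16.5, 0, 0, 0, 1]])

```text
t: 20.1
tool_pos: [575.5, 360.7, 349.9]
ee_rot: [-1.573, 0.001, -0.662]
wrist_force: [-0.5, -0.5, 0.6]
opening: 1.006
```

```bash
python3 -c "
from h import *
plan([(576,364.5,253,-38)])
s=snap('side','s3'); cv2.imwrite('pics/s3c.png',cv2.resize(s['image'][40:190,210:360],None,fx=3,fy=3,interpolation=cv2.INTER_CUBIC))"
```

```text
t 20.1 pos [575.5 360.7 349.9] yaw -38.0 F [-0.5 -0.5  0.6] op 1.01 q [ 0.52  0.12  1.28 -0.    1.75  1.18]
(576, 364.5, 253) -> [-0.19, 9.69, 0.35] [0.1, 0.0, -0.0] rows>=1.9
```

View pics/s3c.png

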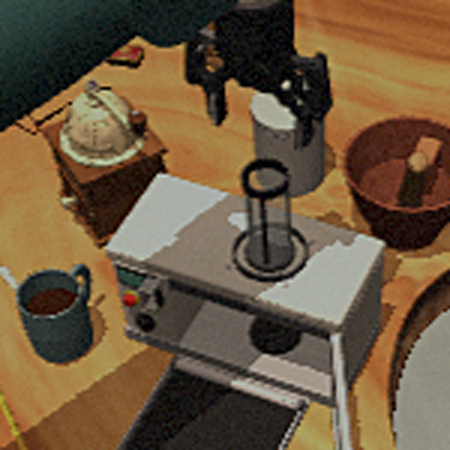

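The open gripper, fingers at (215,105) and (315,125), is centred over the magazine ring at (266,180).

Request:
jog_arm(commands=[[-0.1, 3, 0.2, 0, 0, 0, 1], [-0.1, 6, 0.2, 0, 0, 0, 1], [-0.1, 8, 0.2, 0, 0, 0, 1], [-0.1, 9.7, 0.2, 0, 0, 0, 1], [-0.1, 9.7, 0.2, 0, 0, 0, 1], [-0.1, 9.7, 0.2, 0, 0, 0, 0], [-0.1, 9.7, 0.2, 0, 0, 0, 0], [-0.1, 9.7, 0.2, 0, 0, 0, 0], [-0.1, 9.7, 0.2, 0, 0, 0, 0], [-0.1, 9.7, 0.2, 0, 0, 0, 0]])

```text
t: 21.15
tool_pos: [576.4, 363.3, 256.4]
ee_rot: [-1.569, -0.001, -0.663]
wrist_force: [-2.7, 0.2, 7.3]
opening: 0.595
```

Request:
jog_arm(commands=[[0, -2, 0, 0, 0, 0, 0], [0, -4, 0, 0, 0, 0, 0], [0, -5, 0, 0, 0, 0, 0], [0, -5, 0, 0, 0, 0, 0]])

```text
t: 21.55
tool_pos: [576.5, 363.2, 306.4]
ee_rot: [-1.568, -0.001, -0.663]
wrist_force: [-1.0, 0.6, -0.8]
opening: 0.597
```

```bash
python3 -c "
from h import *
plan([(500,100,300,-38),(440,-100,300,-38),(440,-100,92,-38)])"
```

```text
t 21.6 pos [576.5 363.2 306.4] yaw -38.0 F [-1.   0.6 -0.8] op 0.60 q [ 0.52  0.12  1.34 -0.    1.67  1.19]
(500, 100, 300) -> [10.17, 0.59, -25.45] [-0.1, 0.0, 0.1] rows>=5.5
(440, -100, 300) -> [17.75, 0.55, -44.91] [-0.1, 0.0, 0.1] rows>=9.7
(440, -100, 92) -> [17.73, 21.35, -44.96] [-0.1, 0.0, 0.1] rows>=10.6
```

Request:
jog_arm(commands=[[17.7, 0.5, -44.9, 0, 0, 0, 0], [17.7, 0.5, -44.9, 0, 0, 0, 0], [17.7, 0.5, -44.9, 0, 0, 0, 0], [17.7, 0.5, -44.9, 0, 0, 0, 0], [17.7, 0.5, -44.9, 0, 0, 0, 0], [17.7, 0.5, -44.9, 0, 0, 0, 0], [17.7, 0.5, -44.9, 0, 0, 0, 0], [17.7, 0.5, -44.9, 0, 0, 0, 0], [17.7, 0.5, -44.9, 0, 0, 0, 0], [17.7, 0.5, -44.9, 0, 0, 0, 0], [17.7, 0.5, -44.9, 0, 0, 0, 0], [17.7, 0.5, -44.9, 0, 0, 0, 0]])

```text
t: 22.75
tool_pos: [439.1, -100.2, 298.8]
ee_rot: [-1.571, 0.001, -0.665]
wrist_force: [0.1, 0.3, -1.4]
opening: 0.596
```

```bash
python3 -c "
from h import *
plan([(440,-100,300,-38),(440,-100,93,-38)])"
```

```text
t 22.8 pos [ 439.1 -100.2  298.8] yaw -38.1 F [ 0.1  0.3 -1.4] op 0.60 q [-0.28 -0.39  1.82  0.    1.72  0.38]
(440, -100, 300) -> [0.05, -0.12, 0.07] [0.0, -0.1, -0.0] rows>=0.0
(440, -100, 93) -> [0.07, 20.58, 0.07] [0.0, -0.1, -0.0] rows>=4.1
```

Request:
jog_arm(commands=[[0, 5, 0, 0, 0, 0, 0], [0, 10, 0, 0, 0, 0, 0], [0, 15, 0, 0, 0, 0, 0], [0, 18, 0, 0, 0, 0, 0], [0, 19.5, 0, 0, 0, 0, 0], [0, 20.6, 0, 0, 0, 0, 0], [0, 20.6, 0, 0, 0, 0, 0], [0, 20.6, 0, 0, 0, 0, 0], [0, 20.6, 0, 0, 0, 0, 0.9], [0, 20.6, 0, 0, 0, 0, 0.9], [0, 20.6, 0, 0, 0, 0, 0.9], [0, 20.6, 0, 0, 0, 0, 0.9]])

```text
t: 23.95
tool_pos: [439.5, -99.9, 93.9]
ee_rot: [-1.571, -0.001, -0.663]
wrist_force: [-0.9, 0.4, -0.3]
opening: 0.904
```

Request:
jog_arm(commands=[[0, -3, 0, 0, 0, 0, 1], [0, -6, 0, 0, 0, 0, 1], [0, -10, 0, 0, 0, 0, 1], [0, -14, 0, 0, 0, 0, 1], [0, -14, 0, 0, 0, 0, 1]])

```text
t: 24.45
tool_pos: [440.6, -100.2, 239.2]
ee_rot: [-1.568, -0.007, -0.663]
wrist_force: [-0.8, -0.1, -0.1]
opening: 1.0
```

```bash
python3 -c "
from h import *
plan([(590.5,-113.5,230,-38),(590.5,-113.5,103,-38),(590.5,-113.5,230,15)])"
```

```text
t 24.4 pos [ 440.6 -100.2  239.2] yaw -38.0 F [-0.8 -0.1 -0.1] op 1.00 q [-0.28 -0.39  1.91 -0.    1.61  0.38]
(590.5, -113.5, 230) -> [12.62, 1.03, 8.17] [-0.2, 0.0, 0.4] rows>=3.0
(590.5, -113.5, 103) -> [12.53, 13.73, 8.14] [-0.2, 0.0, 0.4] rows>=4.1
(590.5, -113.5, 230) -> [12.62, 1.03, 8.17] [0.0, -53.0, 0.4] rows>=6.2
```

Request:
jog_arm(commands=[[12.6, 1, 8.2, 0, 0, 0, 1], [12.6, 1, 8.2, 0, 0, 0, 1], [12.6, 1, 8.2, 0, 0, 0, 1], [12.6, 1, 8.2, 0, 0, 0, 1], [12.6, 1, 8.2, 0, 0, 0, 1], [12.6, 1, 8.2, 0, 0, 0, 1]])

```text
t: 25.05
tool_pos: [588.5, -112.7, 223.8]
ee_rot: [-1.571, -0.0, -0.663]
wrist_force: [0.5, 0.4, 1.3]
opening: 0.997
```

```bash
python3 -c "
from h import *
plan([(590.5,-113.5,101,-38)])
s=snap('side','s4'); cv2.imwrite('pics/s4c.png',cv2.resize(s['image'][170:300,260:410],None,fx=3,fy=3,interpolation=cv2.INTER_CUBIC))"
```

```text
t 25.1 pos [ 588.5 -112.7  223.8] yaw -38.0 F [0.5 0.4 1.3] op 1.00 q [-0.23 -0.04  1.64 -0.    1.54  0.43]
(590.5, -113.5, 101) -> [0.2, 12.28, 0.06] [-0.0, 0.0, 0.0] rows>=2.5
```

View pics/s4c.png

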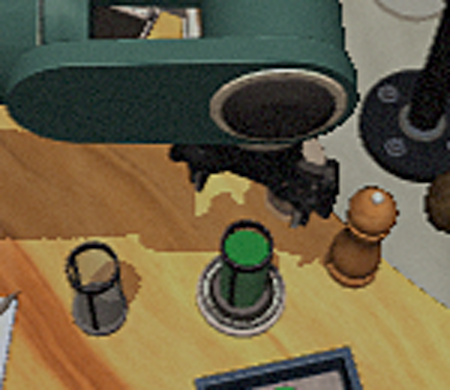

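The empty magazine stands upright on the table at (97,290). The fingers at (195,185) and (310,215) straddle the full magazine at (248,243).

Request:
jog_arm(commands=[[0.1, 3, 0, 0, 0, 0, 1], [0.1, 6, 0, 0, 0, 0, 1], [0.1, 9, 0, 0, 0, 0, 1], [0.1, 12.3, 0, 0, 0, 0, 1], [0.1, 12.3, 0, 0, 0, 0, 1], [0.1, 12.3, 0, 0, 0, 0, 0], [0.1, 12.3, 0, 0, 0, 0, 0], [0.1, 12.3, 0, 0, 0, 0, 0], [0.1, 12.3, 0, 0, 0, 0, 0], [0.1, 12.3, 0, 0, 0, 0, 0]])

```text
t: 26.1
tool_pos: [590.9, -113.6, 103.4]
ee_rot: [-1.569, -0.003, -0.663]
wrist_force: [-0.2, 0.7, 7.9]
opening: 0.599
```

Request:
jog_arm(commands=[[0, -5, 0, 0, 0, 0, 0], [0, -10, 0, 0, 0, 0, 0], [0, -15, 0, 0, 0, 0, 0], [0, -20, 0, 0, 0, 0, 0], [0, -20, 0, 0, 0, 0, 0]])

```text
t: 26.6
tool_pos: [591.0, -113.6, 310.1]
ee_rot: [-1.566, -0.011, -0.663]
wrist_force: [1.2, -0.3, -1.1]
opening: 0.597
```

```bash
python3 -c "
from h import *
plan([(576.5,363.5,310,-38)])"
```

```text
t 26.6 pos [ 591.  -113.6  310.1] yaw -38.0 F [ 1.2 -0.3 -1.1] op 0.60 q [-0.23 -0.06  1.52 -0.    1.67  0.43]
(576.5, 363.5, 310) -> [-30.5, -0.13, 36.71] [-0.3, 0.0, 0.6] rows>=9.5
```

Request:
jog_arm(commands=[[-6, -0.1, 7.2, 0, 0, 0, 0], [-9, -0.1, 10.8, 0, 0, 0, 0], [-12, -0.1, 14.4, 0, 0, 0, 0], [-15, -0.1, 18, 0, 0, 0, 0], [-18, -0.1, 21.7, 0, 0, 0, 0], [-21, -0.1, 25.3, 0, 0, 0, 0], [-24, -0.1, 28.9, 0, 0, 0, 0], [-27, -0.1, 32.5, 0, 0, 0, 0], [-29, -0.1, 35, 0, 0, 0, 0], [-30.5, -0.1, 36.7, 0, 0, 0, 0], [-30.5, -0.1, 36.7, 0, 0, 0, 0], [-30.5, -0.1, 36.7, 0, 0, 0, 0]])

```text
t: 27.8
tool_pos: [575.2, 364.0, 301.9]
ee_rot: [-1.571, -0.0, -0.662]
wrist_force: [0.1, 0.3, -1.6]
opening: 0.593
```

```bash
python3 -c "
from h import *
np.set_printoptions(precision=1,suppress=True)
plan([(576.5,363.5,256.5,-38)])
s=snap('side','s5'); t=snap('top','t5')
print(proj(s,(576.5,363.5,165)))
cv2.imwrite('pics/s5c.png',np.hstack([cv2.resize(s['image'][60:180,230:350],None,fx=3.3,fy=3.3,interpolation=cv2.INTER_CUBIC),cv2.resize(t['image'][145:265,130:250],None,fx=3.3,fy=3.3,interpolation=cv2.INTER_CUBIC)]))"
```

```text
t 27.8 pos [575.2 364.  301.9] yaw -37.9 F [ 0.1  0.3 -1.6] op 0.59 q [ 0.5  0.1  1.4 -0.   1.7  1.2]
(576.5, 363.5, 256.5) -> [0.13, 4.54, 0.04] [-0.0, 0.1, 0.0] rows>=0.9
[300.4 125.3]
```

View pics/s5c.png

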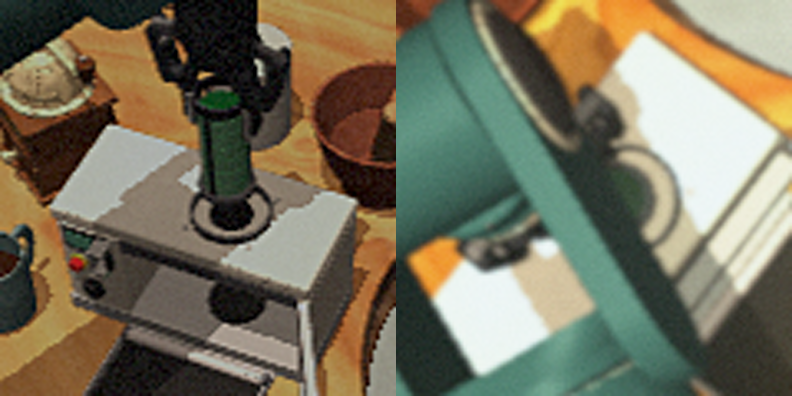

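The full magazine hangs upright above the dock, green sleeve ending at (228,190), collar centre at (232,213). It is in line with the collar, so I'll lower it.

Request:
jog_arm(commands=[[0.1, 1.5, 0, 0, 0, 0, 0], [0.1, 3, 0, 0, 0, 0, 0], [0.1, 4, 0, 0, 0, 0, 0], [0.1, 4.5, 0, 0, 0, 0, 0], [0.1, 4.5, 0, 0, 0, 0, 0], [0.1, 4.5, 0, 0, 0, 0, 0]])

```text
t: 28.5
tool_pos: [576.2, 362.9, 256.3]
ee_rot: [-1.571, 0.0, -0.663]
wrist_force: [0.5, -0.3, -1.7]
opening: 0.596
```

```bash
python3 -c "
from h import *
np.set_printoptions(precision=1,suppress=True)
plan([(576.5,363.5,256,-38)])
s=snap('side','s6')
cv2.imwrite('pics/s6c.png',cv2.resize(s['image'][70:170,240:360],None,fx=5,fy=5,interpolation=cv2.INTER_CUBIC))"
```

```text
t 28.5 pos [576.2 362.9 256.3] yaw -38.0 F [ 0.5 -0.3 -1.7] op 0.60 q [ 0.5  0.1  1.4 -0.   1.6  1.2]
(576.5, 363.5, 256) -> [-0.01, 0.03, 0.07] [0.0, 0.0, -0.0] rows>=0.0
```

View pics/s6c.png

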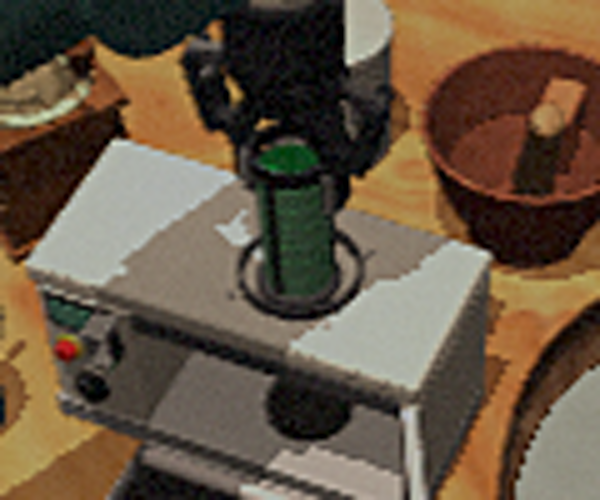

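The foot is inside the collar at (300,285). I'll release and rise.

Request:
jog_arm(commands=[[0, 0.1, 0, 0, 0, 0, 0], [0, 0.1, 0, 0, 0, 0, 0.9], [0, 0.1, 0, 0, 0, 0, 0.9], [0, 0.1, 0, 0, 0, 0, 0.9], [0, 0.1, 0, 0, 0, 0, 0.9], [0, -2, 0, 0, 0, 0, 1], [0, -5, 0, 0, 0, 0, 1], [0, -9, 0, 0, 0, 0, 1], [0, -9, 0, 0, 0, 0, 1]])

```text
t: 29.45
tool_pos: [576.7, 363.3, 353.0]
ee_rot: [-1.564, -0.003, -0.663]
wrist_force: [0.8, 0.0, 1.2]
opening: 0.998
```

```bash
python3 -c "
from h import *
plan([(440,-100,345,-38),(440,-100,220,-38)])
s=bot.snapshot('side');t=bot.snapshot('top')
import h
for s in(s,t): 
    m=cv2.inRange(cv2.cvtColor(s['image'],cv2.COLOR_BGR2HSV),(50,120,30),(75,255,255)); k,l,st,c=cv2.connectedComponentsWithStats(m); print([(st[i].tolist(),c[i].round(1).tolist()) for i in range(1,k) if st[i][4]>15])"
```

```text
t 29.4 pos [576.7 363.3 353. ] yaw -38.0 F [0.8 0.  1.2] op 1.00 q [ 0.52  0.12  1.27 -0.    1.74  1.19]
(440, -100, 345) -> [17.74, 0.53, -44.94] [-0.4, 0.0, 0.2] rows>=9.7
(440, -100, 220) -> [17.7, 13.03, -45.03] [-0.4, 0.0, 0.2] rows>=10.0
[([292, 99, 13, 6, 55], [298.0, 101.6]), ([347, 299, 17, 18, 231], [354.5, 307.1]), ([352, 321, 18, 18, 247], [360.5, 329.4]), ([359, 342, 17, 20, 270], [367.1, 351.7])]
[([187, 194, 11, 14, 93], [192.6, 199.9]), ([426, 194, 17, 17, 218], [433.8, 201.9]), ([448, 195, 18, 16, 225], [456.5, 202.5]), ([470, 195, 17, 16, 214], [477.7, 202.5])]
```

Request:
jog_arm(commands=[[17.7, 0.5, -44.9, 0, 0, 0, 1], [17.7, 0.5, -44.9, 0, 0, 0, 1], [17.7, 0.5, -44.9, 0, 0, 0, 1], [17.7, 0.5, -44.9, 0, 0, 0, 1], [17.7, 0.5, -44.9, 0, 0, 0, 1], [17.7, 0.5, -44.9, 0, 0, 0, 1], [17.7, 0.5, -44.9, 0, 0, 0, 1], [17.7, 0.5, -44.9, 0, 0, 0, 1], [17.7, 0.5, -44.9, 0, 0, 0, 1], [17.7, 0.5, -44.9, 0, 0, 0, 1], [17.7, 13, -45, 0, 0, 0, 1], [17.7, 13, -45, 0, 0, 0, 1]])

```text
t: 30.75
tool_pos: [438.5, -101.5, 239.8]
ee_rot: [-1.57, -0.001, -0.665]
wrist_force: [1.0, -0.5, -0.1]
opening: 1.0
```

Request:
jog_arm(commands=[[0, 0, 0, 0, 0, 0, 1], [0, 0, 0, 0, 0, 0, 1]])

```text
t: 30.95
tool_pos: [438.7, -100.3, 242.0]
ee_rot: [-1.571, 0.001, -0.663]
wrist_force: [-0.0, 0.4, 1.2]
opening: 1.0
```

```bash
python3 -c "
from h import *
plan([(440,-100,200,-38),(440,-100,90,-38)])"
```

```text
t 30.9 pos [ 438.7 -100.3  242. ] yaw -38.0 F [-0.   0.4  1.2] op 1.00 q [-0.28 -0.39  1.91 -0.    1.63  0.38]
(440, -100, 200) -> [0.09, 4.2, 0.11] [0.0, 0.0, -0.1] rows>=0.8
(440, -100, 90) -> [0.1, 15.2, 0.11] [0.0, 0.0, -0.1] rows>=3.0
```

Request:
jog_arm(commands=[[0.1, 4, 0.1, 0, 0, 0, 1], [0.1, 8, 0.1, 0, 0, 0, 1], [0.1, 12, 0.1, 0, 0, 0, 1], [0.1, 15.2, 0.1, 0, 0, 0, 1], [0.1, 15.2, 0.1, 0, 0, 0, 1], [0.1, 15.2, 0.1, 0, 0, 0, 0], [0.1, 15.2, 0.1, 0, 0, 0, 0], [0.1, 15.2, 0.1, 0, 0, 0, 0], [0.1, 15.2, 0.1, 0, 0, 0, 0], [0.1, 15.2, 0.1, 0, 0, 0, 0]])

```text
t: 31.95
tool_pos: [441.4, -100.3, 92.7]
ee_rot: [-1.569, -0.003, -0.663]
wrist_force: [-5.6, 4.5, 14.4]
opening: 0.598
```

Request:
jog_arm(commands=[[0, -4, 0, 0, 0, 0, 0], [0, -8, 0, 0, 0, 0, 0], [0, -9, 0, 0, 0, 0, 0], [0, -9, 0, 0, 0, 0, 0]])

```text
t: 32.35
tool_pos: [441.2, -100.5, 182.5]
ee_rot: [-1.569, -0.004, -0.663]
wrist_force: [0.5, 0.3, -1.5]
opening: 0.6
```

```bash
python3 -c "
from h import *
np.set_printoptions(precision=1,suppress=True)
T,S=bot.snapshot('top'),bot.snapshot('side')
S0,T0=load('side0'),load('top0')
i=np.hstack([cv2.resize(S['image'][245:295,310:370],None,fx=6.6,fy=6.6,interpolation=cv2.INTER_CUBIC),cv2.resize(T['image'][178:228,350:410],None,fx=6.6,fy=6.6,interpolation=cv2.INTER_CUBIC)])
cv2.imwrite('pics/st.png',i)
plan([(588,-116,185,-38)])"
```

```text
t 32.5 pos [ 440.1 -100.2  179.1] yaw -38.0 F [-0.1  0.  -0.7] op 0.59 q [-0.3 -0.4  2.   0.   1.5  0.4]
(588, -116, 185) -> [12.62, -0.59, 7.86] [0.0, 0.0, -0.0] rows>=3.0
```

View pics/st.png

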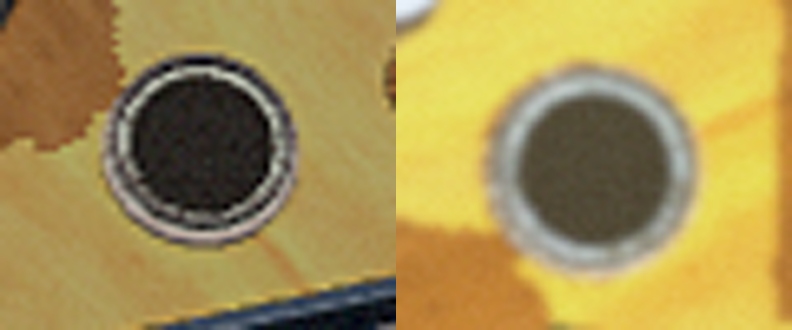

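The stand is empty, dark face centred at (201,143) in the side half and (593,170) in the top half.

```bash
python3 -c "
from h import *
np.set_printoptions(precision=1,suppress=True)
T,S=load('top0'),load('side0')
a=(T,379.85,203.8);b=(S,340.45,266.7)
print(tri([a,b]),atz(*a,15),atz(*b,15))
plan([(589,-115.5,185,-38)])"
```

```text
[ 588.7 -115.9    9. ] [ 587.6 -115.1   15. ] [ 588.3 -118.2   15. ]
t 32.5 pos [ 440.1 -100.2  179.1] yaw -38.0 F [-0.1  0.  -0.7] op 0.59 q [-0.3 -0.4  2.   0.   1.5  0.4]
(589, -115.5, 185) -> [12.67, -0.59, 7.96] [0.0, 0.0, -0.0] rows>=3.0
```

Request:
jog_arm(commands=[[4, -0.6, 2.5, 0, 0, 0, 0], [8, -0.6, 5, 0, 0, 0, 0], [12.6, -0.6, 7.9, 0, 0, 0, 0], [12.6, -0.6, 7.9, 0, 0, 0, 0], [12.6, -0.6, 7.9, 0, 0, 0, 0], [12.6, -0.6, 7.9, 0, 0, 0, 0]])

```text
t: 33.05
tool_pos: [587.3, -115.4, 184.6]
ee_rot: [-1.572, 0.002, -0.663]
wrist_force: [-0.3, 0.5, -1.5]
opening: 0.6
```

```bash
python3 -c "
from h import *
plan([(588.3,-116,106,-38)])"
```

```text
t 33.0 pos [ 587.3 -115.4  184.6] yaw -38.0 F [-0.3  0.5 -1.5] op 0.60 q [-0.24 -0.02  1.69 -0.    1.48  0.43]
(588.3, -116, 106) -> [0.13, 7.86, 0.02] [0.0, 0.0, -0.1] rows>=1.6
```

Request:
jog_arm(commands=[[0.1, 3, 0, 0, 0, 0, 0], [0.1, 5, 0, 0, 0, 0, 0], [0.1, 7, 0, 0, 0, 0, 0], [0.1, 7.9, 0, 0, 0, 0, 0], [0.1, 7.9, 0, 0, 0, 0, 0], [0.1, 7.9, 0, 0, 0, 0, 0]])

```text
t: 33.65
tool_pos: [588.7, -116.2, 107.5]
ee_rot: [-1.57, -0.001, -0.663]
wrist_force: [-0.7, -0.5, -0.5]
opening: 0.593
```

Request:
jog_arm(commands=[[0, 0.1, 0, 0, 0, 0, 0], [0, 0.1, 0, 0, 0, 0, 0.9], [0, 0.1, 0, 0, 0, 0, 0.9], [0, 0.1, 0, 0, 0, 0, 0.9], [0, 0.1, 0, 0, 0, 0, 0.9], [0, -5, 0, 0, 0, 0, 1], [0, -10, 0, 0, 0, 0, 1], [0, -15, 0, 0, 0, 0, 1], [0, -20, 0, 0, 0, 0, 0], [0, -20, 0, 0, 0, 0, 0]])

```text
t: 34.65
tool_pos: [590.1, -116.4, 314.6]
ee_rot: [-1.567, -0.009, -0.663]
wrist_force: [0.1, -0.3, -0.2]
opening: 0.686
```

```bash
python3 -c "
from h import *
t=2.027
np.set_printoptions(precision=0,suppress=True)
hp=np.array([620.1,236.4]); yaw=.9095
for th in np.append(np.arange(2.03,0.05,-.25),[.1,0,-.03]):
    a=yaw+np.pi/2+th; u=np.array([np.cos(a),np.sin(a)]); n=np.array([-u[1],u[0]])
    print('%.2f'%th,'r180 face',hp+180*u+5*n,'r150',hp+150*u+5*n,'push dir deg %.0f'%(np.degrees(np.arctan2(*(-n)[::-1]))),'n',n.round(2))
plan([(650,60,310,None)])
s=snap('side','s7')
cv2.imwrite('pics/s7c.png',cv2.resize(s['image'][90:290,230:410],None,fx=3,fy=3,interpolation=cv2.INTER_CUBIC))"
```

```text
2.03 r180 face [589.  59.] r150 [595.  88.] push dir deg 168 n [ 1. -0.]
1.78 r180 face [546.  72.] r150 [559.  99.] push dir deg 154 n [ 1. -0.]
1.53 r180 face [508.  96.] r150 [527. 119.] push dir deg 140 n [ 1. -1.]
1.28 r180 face [476. 128.] r150 [501. 145.] push dir deg 125 n [ 1. -1.]
1.03 r180 face [454. 167.] r150 [482. 178.] push dir deg 111 n [ 0. -1.]
0.78 r180 face [442. 210.] r150 [472. 214.] push dir deg 97 n [ 0. -1.]
0.53 r180 face [441. 255.] r150 [471. 251.] push dir deg 82 n [-0. -1.]
0.28 r180 face [451. 299.] r150 [479. 288.] push dir deg 68 n [-0. -1.]
0.10 r180 face [465. 328.] r150 [490. 312.] push dir deg 58 n [-1. -1.]
0.00 r180 face [475. 343.] r150 [499. 325.] push dir deg 52 n [-1. -1.]
-0.03 r180 face [478. 347.] r150 [501. 328.] push dir deg 50 n [-1. -1.]
t 34.6 pos [ 590. -116.  315.] yaw -38.0 F [ 0. -0. -0.] op 0.69 q [-0. -0.  2. -0.  2.  0.]
(650, 60, 310) -> [-6.14, 0.47, 17.59] [-0.2, 0.0, 0.5] rows>=3.7
```

View pics/s7c.png

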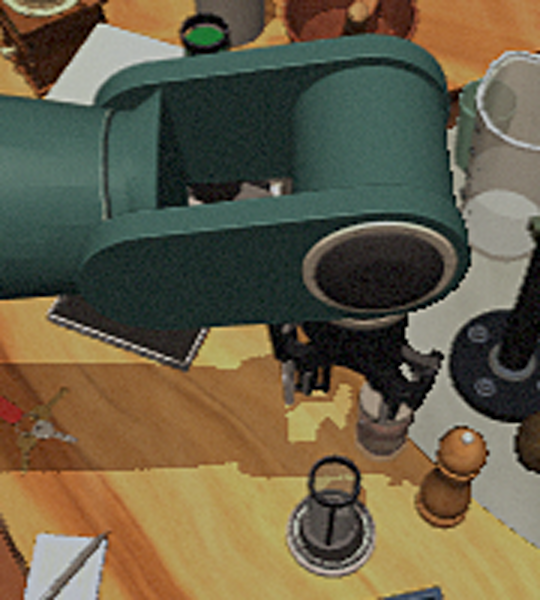

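The empty magazine stands in the stand's collar at (332,540). The full one is on the capper at (205,35). For the door I'll push the far side with closed fingers.

```bash
python3 -c "
from h import *
plan([(622,58,310,45),(622,58,136,45)])"
```

```text
t 34.7 pos [ 589.7 -116.3  310.8] yaw -38.0 F [-0.1  0.1 -1.6] op 0.61 q [-0.24 -0.06  1.52 -0.    1.67  0.43]
(622, 58, 310) -> [-8.19, 0.07, 15.73] [0.1, -83.0, 0.4] rows>=9.7
(622, 58, 136) -> [-8.28, 17.47, 15.69] [0.1, -83.0, 0.4] rows>=9.7
```

Request:
jog_arm(commands=[[-8.2, 0, 15.7, 0, -83, 0, 0], [-8.2, 0, 15.7, 0, -83, 0, 0], [-8.2, 0, 15.7, 0, -83, 0, 0], [-8.2, 0, 15.7, 0, -83, 0, 0], [-8.2, 0, 15.7, 0, -83, 0, 0], [-8.2, 0, 15.7, 0, -83, 0, 0], [-8.2, 0, 15.7, 0, -83, 0, 0], [-8.2, 0, 15.7, 0, -83, 0, 0], [-8.2, 0, 15.7, 0, -83, 0, 0], [-8.2, 0, 15.7, 0, -83, 0, 0], [-8.2, 0, 15.7, 0, -83, 0, 0], [-8.2, 0, 15.7, 0, -83, 0, 0]])

```text
t: 35.9
tool_pos: [620.9, 58.0, 305.8]
ee_rot: [-1.57, 0.001, 0.782]
wrist_force: [-0.4, 0.1, 0.2]
opening: -0.003
```

```bash
python3 -c "
from h import *
plan([(622,58,136,45)])
T,S=snap('top','t8'),snap('side','s8')
cv2.imwrite('pics/st8.png',np.hstack([cv2.resize(S['image'][120:240,270:390],None,fx=3.3,fy=3.3,interpolation=cv2.INTER_CUBIC),cv2.resize(T['image'][130:250,240:360],None,fx=3.3,fy=3.3,interpolation=cv2.INTER_CUBIC)]))"
```

```text
t 35.9 pos [620.9  58.  305.8] yaw 44.8 F [-0.4  0.1  0.2] op -0.00 q [ 0.05 -0.    1.47 -0.    1.67 -0.73]
(622, 58, 136) -> [0.09, 16.98, -0.09] [-0.0, -0.2, -0.0] rows>=3.4
```

View pics/st8.png

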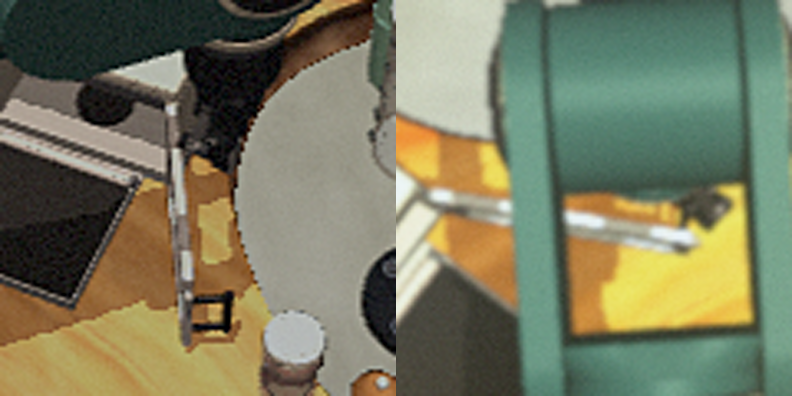

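Closed fingers are on the far side of the open door, whose free end is at (185,330) in the side half. Descending next to it.

Request:
jog_arm(commands=[[0.1, 5, 0, 0, 0, 0, 0], [0.1, 10, 0, 0, 0, 0, 0], [0.1, 14, 0, 0, 0, 0, 0], [0.1, 17, 0, 0, 0, 0, 0], [0.1, 17, 0, 0, 0, 0, 0], [0.1, 17, 0, 0, 0, 0, 0]])

```text
t: 36.6
tool_pos: [621.9, 58.8, 137.5]
ee_rot: [-1.571, 0.0, 0.785]
wrist_force: [-0.1, 0.3, 0.9]
opening: 0.002
```

```bash
python3 -c "
from h import *
hp=np.array([620.1,236.4]); w=[]
for th in(2.03,1.83,1.63,1.43,1.23,1.03,.83):
    a=.9095+np.pi/2+th; u=np.array([np.cos(a),np.sin(a)]); n=np.array([-u[1],u[0]]); w.append((*(hp+175*u+20*n).round(0),136,45))
plan(w)"
```

```text
t 36.6 pos [621.9  58.8 137.5] yaw 45.0 F [-0.1  0.3  0.9] op 0.00 q [ 0.05  0.06  1.68  0.    1.4  -0.73]
(np.float64(605.0), np.float64(61.0), 136) -> [-1.04, 0.15, 1.35] [-0.0, -0.0, -0.0] rows>=0.3
(np.float64(570.0), np.float64(68.0), 136) -> [-3.02, 0.15, 4.32] [-0.0, -0.0, -0.0] rows>=1.1
(np.float64(537.0), np.float64(81.0), 136) -> [-4.44, 0.15, 7.57] [-0.0, -0.0, -0.0] rows>=1.8
(np.float64(508.0), np.float64(100.0), 136) -> [-5.15, 0.15, 10.97] [-0.0, -0.0, -0.0] rows>=2.4
(np.float64(483.0), np.float64(125.0), 136) -> [-5.15, 0.15, 14.5] [-0.0, -0.0, -0.0] rows>=3.1
(np.float64(464.0), np.float64(155.0), 136) -> [-4.37, 0.15, 17.97] [-0.0, -0.0, -0.0] rows>=3.7
(np.float64(451.0), np.float64(187.0), 136) -> [-3.03, 0.15, 21.15] [-0.0, -0.0, -0.0] rows>=4.3
```

Request:
jog_arm(commands=[[-1, 0.1, 1.3, 0, 0, 0, 0], [-2, 0.1, 2.8, 0, 0, 0, 0], [-3, 0.1, 4.3, 0, 0, 0, 0], [-3.7, 0.1, 5.9, 0, 0, 0, 0], [-4.4, 0.1, 7.6, 0, 0, 0, 0], [-4.8, 0.1, 9.3, 0, 0, 0, 0], [-5.1, 0.1, 11, 0, 0, 0, 0], [-5.2, 0.1, 12.8, 0, 0, 0, 0], [-5.1, 0.1, 14.5, 0, 0, 0, 0], [-4.8, 0.1, 16.2, 0, 0, 0, 0], [-4.4, 0.1, 18, 0, 0, 0, 0], [-4.4, 0.1, 18, 0, 0, 0, 0]])

```text
t: 37.8
tool_pos: [462.8, 156.8, 137.6]
ee_rot: [-1.572, -0.003, 0.787]
wrist_force: [-1.3, -0.5, 5.2]
opening: 0.003
```

```bash
python3 -c "
from h import *
hp=np.array([620.1,236.4]); w=[]
for th in(1.03,.83,.63,.43):
    a=.9095+np.pi/2+th; u=np.array([np.cos(a),np.sin(a)]); n=np.array([-u[1],u[0]]); w.append((*(hp+170*u+22*n).round(0),136,45))
plan(w)
T=snap('top','t9');S=snap('side','s9')
cv2.imwrite('pics/st9.png',np.hstack([cv2.resize(S['image'][110:230,240:360],None,fx=3.3,fy=3.3,interpolation=cv2.INTER_CUBIC),cv2.resize(T['image'][160:280,210:330],None,fx=3.3,fy=3.3,interpolation=cv2.INTER_CUBIC)]))"
```

```text
t 37.8 pos [462.8 156.8 137.6] yaw 45.1 F [-1.3 -0.5  5.2] op 0.00 q [ 0.27 -0.25  1.97  0.    1.42 -0.51]
(np.float64(469.0), np.float64(155.0), 136) -> [0.31, 0.16, -0.57] [0.0, 0.1, 0.2] rows>=0.1
(np.float64(456.0), np.float64(186.0), 136) -> [1.59, 0.16, 2.54] [0.0, 0.1, 0.2] rows>=0.6
(np.float64(449.0), np.float64(220.0), 136) -> [3.5, 0.17, 5.44] [0.0, 0.1, 0.2] rows>=1.3
(np.float64(450.0), np.float64(254.0), 136) -> [5.98, 0.17, 7.77] [0.0, 0.1, 0.2] rows>=2.0
```

View pics/st9.png

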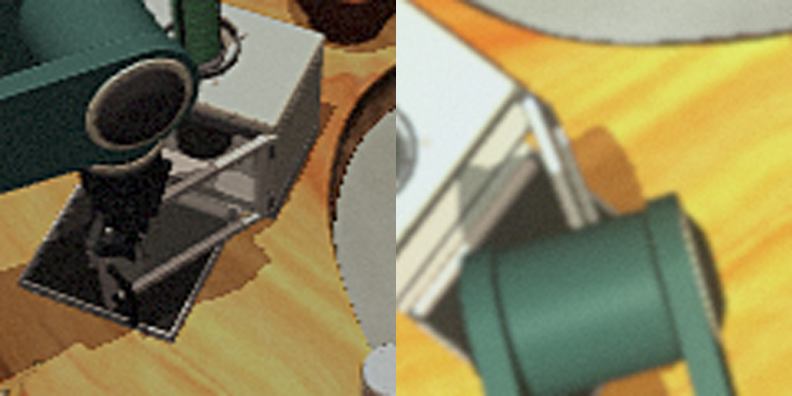

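The door is following, now about 1 rad open, with the fingers on its outer face at (115,270) in the side half. I'll continue the swing.

Request:
jog_arm(commands=[[0.6, 0.1, 1, 0, 0, 0, 0], [1.5, 0.1, 2.5, 0, 0, 0, 0], [2.5, 0.1, 4, 0, 0, 0, 0], [3.5, 0.1, 5.4, 0, 0, 0, 0], [4.7, 0.1, 6.6, 0, 0, 0, 0], [6, 0.1, 7.8, 0, 0, 0, 0], [6, 0.1, 7.8, 0, 0, 0, 0]])

```text
t: 38.6
tool_pos: [450.2, 254.3, 134.5]
ee_rot: [-1.57, 0.0, 0.787]
wrist_force: [-0.2, -0.1, 0.0]
opening: -0.002
```

```bash
cat > door.py <<'E'
from h import *
def tilt(wps,phi=45):
    """wps: (theta, tip clearance from panel face mm); fingertip at r=R on the outer face, tool tilted phi into the machine"""
    s=bot.state(); R0=Ro.from_euler('xyz',s['ee_rot']); p=np.array(s['tool_pos']); hp=np.array([620.1,236.4,0])
    print('pos',p.round(1),'rot',np.round(s['ee_rot'],2),'F',np.round(s['wrist_force'],1),'q',np.round(s['joint_positions'],2))
    Rt=Ro.from_euler('z',-38,degrees=True)*Ro.from_euler('x',-90,degrees=True)*Ro.from_euler('x',phi,degrees=True)
    yt=Rt.apply([0,1,0]); print('approach',yt.round(2))
    for th,r,c,z in wps:
        a=.9095+np.pi/2+th; u=np.array([np.cos(a),np.sin(a),0]); n=np.array([-u[1],u[0],0])
        tip=hp+r*u+(5+c)*n+[0,0,z]; tcp=tip-17*yt
        print((th,c,z),'tcp',tcp.round(0),'->',(R0.inv().apply(tcp-p)/10).round(2).tolist(),(R0.inv()*Rt).as_rotvec(degrees=True).round(1).tolist())
E
python3 -c "
from door import *
plan([(435,200,240,-38)])
tilt([(.43,150,40,128)])"
```

```text
t 38.6 pos [450.2 254.3 134.5] yaw 45.1 F [-0.2 -0.1  0. ] op -0.00 q [ 0.46 -0.18  1.92  0.    1.41 -0.32]
(435, 200, 240) -> [-4.91, -10.55, -2.75] [-0.0, 83.1, -0.0] rows>=9.7
pos [450.2 254.3 134.5] rot [-1.57  0.    0.79] F [-0.2 -0.1  0. ] q [ 0.46 -0.18  1.92  0.    1.41 -0.32]
approach [ 0.44  0.56 -0.71]
(0.43, 40, 128) tcp [456. 218. 140.] -> [-2.16, -0.55, -3.04] [36.7, 78.4, -32.5]
```

Request:
jog_arm(commands=[[-4.9, -5, -2.7, 0, 0, 0, 0], [-4.9, -10, -2.7, 0, 83, 0, 0], [-4.9, -10, -2.7, 0, 83, 0, 0], [-4.9, -10, -2.7, 0, 83, 0, 0], [-4.9, -10, -2.7, 0, 83, 0, 0], [-4.9, -10, -2.7, 0, 83, 0, 0], [-4.9, -10, -2.7, 0, 83, 0, 0], [-4.9, -10, -2.7, 0, 83, 0, 0], [-4.9, -10, -2.7, 0, 83, 0, 0], [-4.9, -10, -2.7, 0, 83, 0, 0], [-4.9, -10, -2.7, 0, 83, 0, 0], [-4.9, -10, -2.7, 0, 83, 0, 0]])

```text
t: 39.8
tool_pos: [434.8, 198.5, 234.5]
ee_rot: [-1.571, 0.0, -0.665]
wrist_force: [-0.5, 0.2, 0.2]
opening: -0.003
```

Request:
jog_arm(commands=[[0, 0, 0, 8, 0, 0, 0], [0, 0, 0, 16, 0, 0, 0], [0, 0, 0, 24, 0, 0, 0], [0, 0, 0, 32, 0, 0, 0], [0, 0, 0, 40, 0, 0, 0], [0, 0, 0, 45, 0, 0, 0], [0, 0, 0, 45, 0, 0, 0]])

```text
t: 40.5
tool_pos: [434.3, 197.6, 233.3]
ee_rot: [-0.785, -0.001, -0.663]
wrist_force: [-0.1, 0.2, -0.5]
opening: 0.001
```

```bash
python3 -c "
from door import *
tilt([(.43,155,50,128),(.43,155,10,128),(.3,155,0,128),(.2,155,0,128),(.1,155,0,128),(.06,155,0,128)])
S=bot.snapshot('side')
cv2.imwrite('pics/sd.png',cv2.resize(S['image'][80:230,220:370],None,fx=3.5,fy=3.5,interpolation=cv2.INTER_CUBIC))"
```

```text
pos [434.3 197.6 233.3] rot [-0.78 -0.   -0.66] F [-0.1  0.2 -0.5] q [ 0.06 -0.73  2.26  0.63  1.11  0.59]
approach [ 0.44  0.56 -0.71]
(0.43, 50, 128) tcp [449. 209. 140.] -> [0.46, 7.87, -5.33] [-0.0, 0.1, 0.1]
(0.43, 10, 128) tcp [458. 248. 140.] -> [-1.21, 10.44, -2.76] [-0.0, 0.1, 0.1]
(0.3, 0, 128) tcp [466. 277. 140.] -> [-2.41, 12.39, -0.8] [-0.0, 0.1, 0.1]
(0.2, 0, 128) tcp [472. 291. 140.] -> [-2.85, 13.45, 0.25] [-0.0, 0.1, 0.1]
(0.1, 0, 128) tcp [479. 305. 140.] -> [-3.13, 14.52, 1.33] [-0.0, 0.1, 0.1]
(0.06, 0, 128) tcp [482. 310. 140.] -> [-3.2, 14.96, 1.76] [-0.0, 0.1, 0.1]
```

View pics/sd.png

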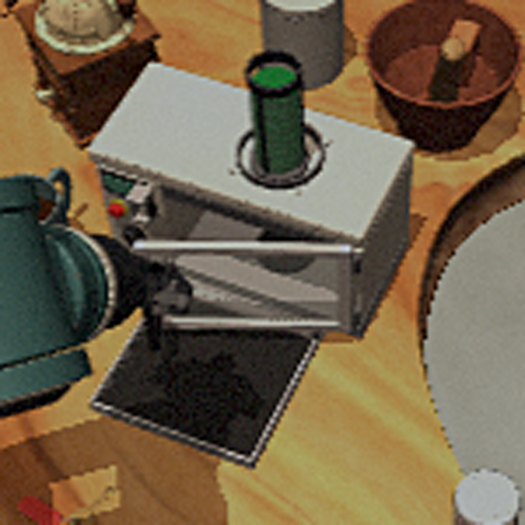

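The door is about 0.4 rad open with the frame at (245,285), the tilted gripper waits in front at (160,285), and the full magazine stands in its collar at (280,150).

Request:
jog_arm(commands=[[0.5, 1, 0, 0, 0, 0, 0], [0.5, 4, -2.5, 0, 0, 0, 0], [0.5, 6, -4, 0, 0, 0, 0], [0.2, 8, -5.2, 0, 0, 0, 0], [0.2, 8, -5.2, 0, 0, 0, 0]])

```text
t: 41.05
tool_pos: [448.0, 214.1, 137.6]
ee_rot: [-0.791, 0.003, -0.66]
wrist_force: [-0.0, -0.9, 0.6]
opening: 0.006
```

```bash
python3 -c "
from door import *
tilt([(.43,155,10,128),(.3,155,0,128),(.2,155,0,128),(.1,155,0,128),(.05,155,0,128),(0,155,0,128)])"
```

```text
pos [448.  214.1 137.6] rot [-0.79  0.   -0.66] F [-0.  -0.9  0.6] q [ 0.11 -0.61  2.35  0.68  0.93  0.48]
approach [ 0.44  0.56 -0.71]
(0.43, 10, 128) tcp [458. 248. 140.] -> [-1.25, 2.16, 2.52] [0.3, 0.0, -0.3]
(0.3, 0, 128) tcp [466. 277. 140.] -> [-2.45, 4.11, 4.48] [0.3, 0.0, -0.3]
(0.2, 0, 128) tcp [472. 291. 140.] -> [-2.88, 5.16, 5.54] [0.3, 0.0, -0.3]
(0.1, 0, 128) tcp [479. 305. 140.] -> [-3.15, 6.23, 6.62] [0.3, 0.0, -0.3]
(0.05, 0, 128) tcp [483. 312. 140.] -> [-3.24, 6.77, 7.17] [0.3, 0.0, -0.3]
(0, 0, 128) tcp [487. 318. 140.] -> [-3.28, 7.32, 7.72] [0.3, 0.0, -0.3]
```

Request:
jog_arm(commands=[[-1.3, 2.1, 2.5, 0, 0, 0, 0], [-1.9, 3.1, 3.5, 0, 0, 0, 0], [-2.4, 4.1, 4.5, 0, 0, 0, 0], [-2.7, 4.6, 5, 0, 0, 0, 0], [-2.9, 5.1, 5.5, 0, 0, 0, 0], [-3, 5.6, 6, 0, 0, 0, 0], [-3.1, 6.2, 6.6, 0, 0, 0, 0], [-3.2, 6.5, 6.9, 0, 0, 0, 0], [-3.2, 6.8, 7.2, 0, 0, 0, 0]])

```text
t: 41.95
tool_pos: [484.5, 310.9, 144.0]
ee_rot: [-0.786, -0.0, -0.663]
wrist_force: [-8.1, -5.5, 5.1]
opening: 0.002
```

Request:
jog_arm(commands=[[0, 0.3, 0.3, 0, 0, 0, 0], [0, 0.6, 0.6, 0, 0, 0, 0], [0, 0.6, 0.6, 0, 0, 0, 0]])

```text
t: 42.25
tool_pos: [488.9, 316.4, 143.6]
ee_rot: [-0.789, -0.0, -0.661]
wrist_force: [-45.3, -50.7, 27.3]
opening: -0.003
```

```bash
python3 -c "
from door import *
tilt([(0,155,0,128),(-.02,155,0,128)])"
```

```text
pos [488.9 316.4 143.6] rot [-0.79 -0.   -0.66] F [-45.3 -50.7  27.3] q [ 0.36 -0.4   2.21  0.59  0.73  0.69]
approach [ 0.44  0.56 -0.71]
(0, 0, 128) tcp [487. 318. 140.] -> [-0.23, 0.28, -0.22] [0.2, 0.1, -0.1]
(-0.02, 0, 128) tcp [489. 321. 140.] -> [-0.24, 0.5, 0.0] [0.2, 0.1, -0.1]
```

The force jumped to about 70 N against the stop, so the door must be home. Backing straight out.

Request:
jog_arm(commands=[[0, -0.7, -0.7, 0, 0, 0, 0], [0, -2, -2, 0, 0, 0, 0], [0, -4, -4, 0, 0, 0, 0], [0, -7, -7, 0, 0, 0, 0], [0, -10, -5, 0, 0, 0, 0], [0, -13, -3, 0, 0, 0, 0], [0, -16, -1, 0, 0, 0, 0], [0, -16, -1, 0, 0, 0, 0], [0, -16, -1, 0, 0, 0, 0]])

```text
t: 43.15
tool_pos: [416.0, 222.6, 250.8]
ee_rot: [-0.784, -0.001, -0.664]
wrist_force: [1.5, -0.0, -0.7]
opening: 0.002
```

```bash
python3 -c "
from door import *
tilt([])
T,S=snap('top','t12'),snap('side','s12')
cv2.imwrite('pics/e1.png',np.hstack([cv2.resize(S['image'][80:280,225:365],None,fx=3,fy=3,interpolation=cv2.INTER_CUBIC)[:450],cv2.resize(T['image'][145:295,130:255],None,fx=3,fy=3,interpolation=cv2.INTER_CUBIC)]))"
```

```text
pos [416.  222.6 250.8] rot [-0.78 -0.   -0.66] F [ 1.5 -0.  -0.7] q [ 0.15 -0.77  2.25  0.57  1.11  0.7 ]
approach [ 0.44  0.56 -0.71]
```

View pics/e1.png

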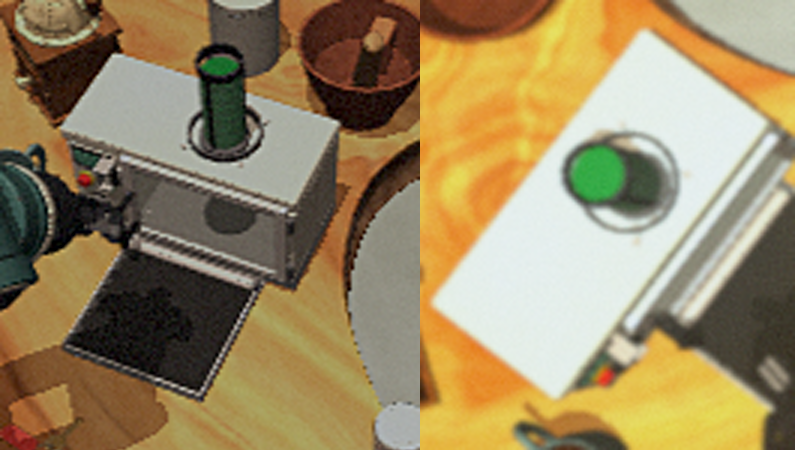

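The door lies flush along the front face and the full magazine stands in the dock collar. I'll do a last check of the tote, stand and door edge.

```bash
python3 -c "
from door import *
green()
T,S=snap('top','t13'),snap('side','s13')
r=lambda i,w,h:cv2.resize(i,(w,h),interpolation=cv2.INTER_CUBIC)
cv2.imwrite('pics/e2.png',np.vstack([r(T['image'][140:260,330:510],795,300)if 0 else r(T['image'][150:250,340:510],480,282),r(S['image'][110:190,260:396],480,282)]))
hp=np.array([620.1,236.4])
for th in(0,.06):
    a=.9095+np.pi/2+th; u=np.array([np.cos(a),np.sin(a)]); n=np.array([-u[1],u[0]]); e=hp+212*u+5*n
    print(th,proj(T,[*e,160]).round(1),proj(S,[*e,160]).round(1),proj(T,[*(hp+5*n),160]).round(1))
    h=hp+203*u+40*n; print('handle',proj(S,[*h,110]).round(1),proj(S,[*h,46]).round(1),proj(T,[*h,110]).round(1))"
```

```text
top [181, 194, 17, 18, 246] [188.9 202.6] [594. 427.]
top [426, 194, 17, 17, 218] [433.8 201.8] [ 588. -262.]
top [448, 195, 18, 16, 224] [456.5 202.5] [ 585. -326.]
top [470, 195, 17, 16, 215] [477.8 202.5] [ 585. -386.]
side [292, 99, 13, 6, 54] [297.9 101.6] [614. 593.]
side [347, 299, 17, 17, 226] [354.6 307. ] [ 586. -262.]
side [352, 321, 18, 18, 244] [360.6 329.3] [ 584. -326.]
side [359, 342, 17, 20, 265] [367.2 351.6] [ 583. -386.]
0 [201.6 254.9] [264.6 133.4] [252.3 189.5]
handle [264.1 150.8] [266.5 162.1] [219.  259.6]
0.06 [205.7 257.7] [263.1 136. ] [252.4 189.4]
handle [263.2 153.6] [265.6 164.8] [223.2 261.5]
```

View pics/e2.png

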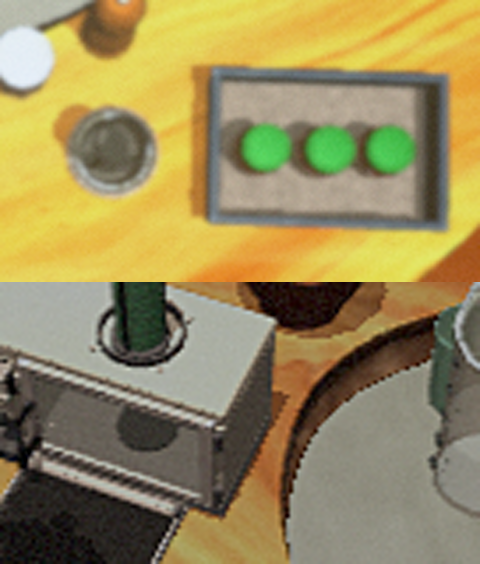

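The fingertip at the hard stop works out to x = -13 mm in the capper's frame, which is exactly the shut outer face (-8 - 5 mm). The last view shows three upright jars in the tote, the empty magazine in the stand's collar at (112,150), and the door flush. Handing in.

```bash
python3 -c "
from h import *
s=bot.state();print(s['t'],s['wrist_force'].round(1),abs(s['qvel']).max().round(3));bot.finish_job()"
```

```text
43.45 [ 0.6 -0.   0.2] 0.005
the job is handed in; nothing more can be done
```

I moved all three jam jars from the catch tray into the tote and swapped the magazines. I then pushed the guard door shut and handed the job in at 43 s; the system gives no verdict.

**Jars:** Both cameras show them standing at y of about -262, -326 and -386 mm, well inside the tote. The tray is empty.

**Magazines:** The full one stands upright in the dock's collar and was carried upright throughout. The empty one stands in the collar on the stand. I judged both placings by eye from the pictures and the release heights, not by a fresh measurement.

**Door:** It met a hard stop with the fingertip exactly at the shut-face position (x = -13 mm in the capper's frame). It stayed flush in the pictures after I backed off. The last push peaked at about 73 N on the fingertips, harder than needed but under the 120 N wrist limit. I read no joint angle for the door.

**Bystanders and robot:** I sent no move near the pepper mill or the preserve jar, and both look undisturbed in the pictures. At hand-in the robot was still and touching nothing.

No check failed. The one disagreement was between the two cameras on the stand's position, 3 to 8 mm, which is inside the 14 mm tolerance.

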